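Shingle sesame brittle along the serving dish

TASK

Set out the sesame brittle for tea: first take the two chopsticks off the black dish and lay them in the wooden cutlery tray, then lay every piece from the board along the middle of the dish as one straight shingled row. Start with one piece flat, its decorated end close up to the ridge of the sauce well, and let each next piece lean on the plain end of the one before, covering about a third of it, with all decorated ends showing and pointing to the well. Also flip the pink box shut so the rest stays crisp, and leave the other things on the counter where they are.

Things in the scene. Friction and masses are not known exactly. Their poses are not given: they have to be found in the camera images.
- dish: long black ceramic dish, 312 x 120 mm, fixed; origin: centre of the underside, x along its length to the end with the small sauce well. Floor 6 mm above the table; low rim 9 mm above the table, 6 mm thick. A ridge 8 mm thick and 14 mm above the table crosses it at x = 98 to 106 mm and parts the well (x 106 to 150 mm) from the flat space for the row (x -150 to 98 mm, 108 mm wide)
- board: dark wooden board on which the pieces of brittle lie at the start, 280 (x) x 200 (y) x 12 mm high, does not move; origin at the centre of the underside
- tray: light wooden cutlery tray, open on top, outside 262 (x) x 112 (y) x 22 mm high, walls and floor 6 mm, empty, does not move; origin at the centre of the underside, x along its length
- flipbox: pink plastic flip-top box, 80 (x, depth) x 120 (y, width) x 55 mm high without the lid, does not move; origin at the centre of the underside; the lid is hinged on its +x side (away from the robot)
- flip_lid (a joint): angle of the pink lid, rad: 0 = fully shut, 1.57 = upright, 2.0 = leaning back, its stop. The lid is a plate 84 mm from hinge to edge, 124 mm wide, 6 mm thick (hinge line on its underside), with a small tab at the middle of its free edge; the hinge is stiff: the lid stays at any angle and needs under 2 N at the edge to turn
- lid_hinge (a point): the middle of the lid's hinge line, on the top edge of the +x side of the pink box, 55 mm above the table; hinge axis = y axis of the box
- lid_edge (a point): the middle of the lid's free edge, 84 mm from the hinge
- stick_a: flat stainless chopstick, a bar 205 mm long (x), 8 mm wide (y), 5 mm thick, 30 g, balanced at its middle; origin at the centre of the underside. It starts lying across the dish, on its two long rims
- stick_b: the second chopstick, the same as stick_a
- brittle_a: piece of hard sesame brittle, a tan slab 60 (x) x 40 (y) x 9 mm thick, about 22 g, flat on the board at the start; origin at the centre of the underside; its x axis points to the decorated end (a dark red jujube disc between two green seeds, 10 to 25 mm from the centre, the other half is plain). Three to five pieces are present, the others absent (None)
- brittle_a_deco (a point): the red jujube disc on the top of brittle_a, 18 mm from its centre along x
- brittle_b: another piece of brittle, the same as brittle_a; may be absent
- brittle_b_deco (a point): the red jujube disc on the top of brittle_b, 18 mm from its centre along x
- brittle_c: another piece of brittle, the same as brittle_a; may be absent
- brittle_c_deco (a point): the red jujube disc on the top of brittle_c, 18 mm from its centre along x
- brittle_d: another piece of brittle, the same as brittle_a; may be absent
- brittle_d_deco (a point): the red jujube disc on the top of brittle_d, 18 mm from its centre along x
- brittle_e: another piece of brittle, the same as brittle_a; may be absent
- brittle_e_deco (a point): the red jujube disc on the top of brittle_e, 18 mm from its centre along x
- tiffin: bystander: stack of three steel tiffin tiers with lid and bail, 127 mm across, 208 mm high
- teacup: bystander: small white cup, 68 mm across, 58 mm high
- rice_bowl: bystander: steel rice bowl with lid, 108 mm across, 69 mm high
- sesame_jar: bystander: amber jar, 60 mm across, 85 mm high
- soy_bottle: bystander: dark bottle, 56 mm across, 150 mm high

How it is judged (in metres and radians):
On the way, in this order (a step that is already met when the one before it is completed fails the run):
1. both chopsticks lie in the cutlery tray, before the row is laid (x of stick_a in the frame of tray between -0.03 and 0.03 m and y of stick_a in the frame of tray between -0.048 and 0.048 m and z of each of stick_a, stick_b in the frame of tray below 0.018 m and angle between the x axis of each of stick_a, stick_b and the x axis of tray, either way round below 0.3 rad and x of stick_b in the frame of tray between -0.03 and 0.03 m and y of stick_b in the frame of tray between -0.048 and 0.048 m), for 0.2 s.
2. every piece of brittle lies in the shingled row (y of brittle_a in the frame of dish between -0.02 and 0.02 m and z of brittle_a in the frame of dish between 0.003 and 0.022 m and angle between the y axis of each of brittle_a, brittle_b, brittle_c, brittle_d, brittle_e and the y axis of dish, either way round below 0.22 rad and angle between each of brittle_a, brittle_b, brittle_c, brittle_d, brittle_e's own z axis and vertical below 0.4 rad and ((x of brittle_a in the frame of dish between 0.045 and 0.071 m and x of brittle_a_deco in the frame of dish above 0.058 m and angle between brittle_a's own z axis and vertical below 0.06 rad) or (x of brittle_b in the frame of brittle_a between 0.028 and 0.052 m and x of brittle_b_deco in the frame of brittle_a between 0.042 and 0.076 m and z of brittle_b in the frame of brittle_a below -0.004 m) or (x of brittle_c in the frame of brittle_a between 0.028 and 0.052 m and x of brittle_c_deco in the frame of brittle_a between 0.042 and 0.076 m and z of brittle_c in the frame of brittle_a below -0.004 m) or (x of brittle_d in the frame of brittle_a between 0.028 and 0.052 m and x of brittle_d_deco in the frame of brittle_a between 0.042 and 0.076 m and z of brittle_d in the frame of brittle_a below -0.004 m) or (x of brittle_e in the frame of brittle_a between 0.028 and 0.052 m and x of brittle_e_deco in the frame of brittle_a between 0.042 and 0.076 m and z of brittle_e in the frame of brittle_a below -0.004 m)) and y of brittle_b in the frame of dish between -0.02 and 0.02 m and z of brittle_b in the frame of dish between 0.003 and 0.022 m and ((x of brittle_b in the frame of dish between 0.045 and 0.071 m and x of brittle_b_deco in the frame of dish above 0.058 m and angle between brittle_b's own z axis and vertical below 0.06 rad) or (x of brittle_a in the frame of brittle_b between 0.028 and 0.052 m and x of brittle_a_deco in the frame of brittle_b between 0.042 and 0.076 m and z of brittle_a in the frame of brittle_b below -0.004 m) or (x of brittle_c in the frame of brittle_b between 0.028 and 0.052 m and x of brittle_c_deco in the frame of brittle_b between 0.042 and 0.076 m and z of brittle_c in the frame of brittle_b below -0.004 m) or (x of brittle_d in the frame of brittle_b between 0.028 and 0.052 m and x of brittle_d_deco in the frame of brittle_b between 0.042 and 0.076 m and z of brittle_d in the frame of brittle_b below -0.004 m) or (x of brittle_e in the frame of brittle_b between 0.028 and 0.052 m and x of brittle_e_deco in the frame of brittle_b between 0.042 and 0.076 m and z of brittle_e in the frame of brittle_b below -0.004 m)) and y of brittle_c in the frame of dish between -0.02 and 0.02 m and z of brittle_c in the frame of dish between 0.003 and 0.022 m and ((x of brittle_c in the frame of dish between 0.045 and 0.071 m and x of brittle_c_deco in the frame of dish above 0.058 m and angle between brittle_c's own z axis and vertical below 0.06 rad) or (x of brittle_a in the frame of brittle_c between 0.028 and 0.052 m and x of brittle_a_deco in the frame of brittle_c between 0.042 and 0.076 m and z of brittle_a in the frame of brittle_c below -0.004 m) or (x of brittle_b in the frame of brittle_c between 0.028 and 0.052 m and x of brittle_b_deco in the frame of brittle_c between 0.042 and 0.076 m and z of brittle_b in the frame of brittle_c below -0.004 m) or (x of brittle_d in the frame of brittle_c between 0.028 and 0.052 m and x of brittle_d_deco in the frame of brittle_c between 0.042 and 0.076 m and z of brittle_d in the frame of brittle_c below -0.004 m) or (x of brittle_e in the frame of brittle_c between 0.028 and 0.052 m and x of brittle_e_deco in the frame of brittle_c between 0.042 and 0.076 m and z of brittle_e in the frame of brittle_c below -0.004 m)) and y of brittle_d in the frame of dish between -0.02 and 0.02 m and z of brittle_d in the frame of dish between 0.003 and 0.022 m and ((x of brittle_d in the frame of dish between 0.045 and 0.071 m and x of brittle_d_deco in the frame of dish above 0.058 m and angle between brittle_d's own z axis and vertical below 0.06 rad) or (x of brittle_a in the frame of brittle_d between 0.028 and 0.052 m and x of brittle_a_deco in the frame of brittle_d between 0.042 and 0.076 m and z of brittle_a in the frame of brittle_d below -0.004 m) or (x of brittle_b in the frame of brittle_d between 0.028 and 0.052 m and x of brittle_b_deco in the frame of brittle_d between 0.042 and 0.076 m and z of brittle_b in the frame of brittle_d below -0.004 m) or (x of brittle_c in the frame of brittle_d between 0.028 and 0.052 m and x of brittle_c_deco in the frame of brittle_d between 0.042 and 0.076 m and z of brittle_c in the frame of brittle_d below -0.004 m) or (x of brittle_e in the frame of brittle_d between 0.028 and 0.052 m and x of brittle_e_deco in the frame of brittle_d between 0.042 and 0.076 m and z of brittle_e in the frame of brittle_d below -0.004 m)) and y of brittle_e in the frame of dish between -0.02 and 0.02 m and z of brittle_e in the frame of dish between 0.003 and 0.022 m and ((x of brittle_e in the frame of dish between 0.045 and 0.071 m and x of brittle_e_deco in the frame of dish above 0.058 m and angle between brittle_e's own z axis and vertical below 0.06 rad) or (x of brittle_a in the frame of brittle_e between 0.028 and 0.052 m and x of brittle_a_deco in the frame of brittle_e between 0.042 and 0.076 m and z of brittle_a in the frame of brittle_e below -0.004 m) or (x of brittle_b in the frame of brittle_e between 0.028 and 0.052 m and x of brittle_b_deco in the frame of brittle_e between 0.042 and 0.076 m and z of brittle_b in the frame of brittle_e below -0.004 m) or (x of brittle_c in the frame of brittle_e between 0.028 and 0.052 m and x of brittle_c_deco in the frame of brittle_e between 0.042 and 0.076 m and z of brittle_c in the frame of brittle_e below -0.004 m) or (x of brittle_d in the frame of brittle_e between 0.028 and 0.052 m and x of brittle_d_deco in the frame of brittle_e between 0.042 and 0.076 m and z of brittle_d in the frame of brittle_e below -0.004 m)) and horizontal distance between brittle_a and brittle_b above 0.027 m and horizontal distance between each of brittle_a, brittle_b and brittle_c above 0.027 m and horizontal distance between each of brittle_a, brittle_b, brittle_c and brittle_d above 0.027 m and horizontal distance between each of brittle_a, brittle_b, brittle_c, brittle_d and brittle_e above 0.027 m), for 0.2 s.
At the end, for the whole second after the job is handed in: Chopsticks flat in the tray. First piece flat, 0 to 23 mm from the ridge; each next one on top of the last, centres 28 to 52 mm apart; all decorated ends up and towards the well, within 20 mm of the dish's centre line and 0.22 rad of its direction. Lid under 0.08 rad. All at rest (all of step 1 and all of step 2 and linear speed of each of brittle_a, brittle_b, brittle_c, brittle_d, brittle_e, stick_a, stick_b below 0.02 m/s and value of joint flip_lid below 0.08 rad); the robot touches nothing.
It fails at once if a bystander (tiffin, teacup, rice bowl, jar or bottle) is moved more than 30 mm (distance of any of tiffin, teacup, rice_bowl, sesame_jar, soy_bottle from where it was at the start of the episode above 0.03 m).
Of brittle_a, brittle_b, brittle_c, brittle_d, brittle_e only 3 to 5 are there at a start; the rules pass over those that are not, and their reading is None.
At some moment in a run one of stick_a, stick_b, brittle_a, brittle_b, brittle_c, brittle_d, brittle_e may be knocked a few centimetres aside while the robot is not near it.
Once in a run the grip may slacken for a moment while it holds something.
It also fails if it takes over 210 s, if anything falls off the work surface, if the arm or the gripper's body presses on something with over 40 N, if the wrist force passes 120 N, or if a joint passes its speed limit or range.

ROBOT

A 6-joint arm with a two-finger parallel gripper is mounted at the origin on the work surface. World frame = base frame: x ahead of the robot, y to its left, z up, the work surface at z = 0. Lengths are in m, angles in degrees, forces in N, time in s.
With the tool pointing down it reaches from about 0.3 to 0.75 m from the base axis. Payload 8.5 kg.
Tool frame: the origin (TCP) lies on the centre line of the jaws, within the pads' length; the fingertips stand 17 mm ahead of it and the grasp point (between the pads) lies 2 mm behind it (env.tcp_to_tips is the distance from the TCP to the fingertips, in m); z points along the fingers, y is the line along which they close (so a half turn about z gives the same grasp; the last joint's range is limited). The gripper opens to 85 mm and grips with 20 to 120 N. Pads are 22 mm wide; open, the fingers measure 114 mm over their backs; the gripper's body (76 mm by 85 mm) begins 54 mm behind the grasp point. The pads swing forward as they close: fully open they stand 13 mm farther back than shut.
Start: joints at [-77.653, 21.807, 74.336, -0, 83.858, -12.336], TCP at [0.23, -0.5, 0.248] pointing down, gripper open.
Joint ranges: [-178.18, 178.18], [-50.72, 133.34], [12.68, 142.11], [-81.47, 261.47], [9.98, 163.14], [-165.26, 165.26]. Speed limits (degrees/s): [136.94, 136.94, 180, 180, 180, 180].

INTERFACE

Orientations are given as a 3x3 rotation matrix whose columns are the frame's x, y, z axes.
In Python, from rig import env gives the robot as it stands. The module is installed in compiled form; this text tells all that it offers.
- The arm moves only by the shell command python3 -m pendant 'ROWS' [FORCE]. ROWS is JSON, a list of rows, each a list of 7 numbers: the opening, from 0 (shut) to 1 (fully open), then the shift along the tool's x, y, z in m, then the turn, a rotation vector about the tool's x, y, z in rad. A call has 1 to 5 rows; each row is the pose to reach, as a shift and turn from the pose commanded when the call began, along the tool's axes at that moment; what a row does not reach only later rows make up. A row lasts 1/8 s, in which the tool goes at most 62.5 mm and 10.7 degrees, less where a joint would pass 70% of its speed; a pose out of reach is approached as far as the arm can. A call with a gripper value outside its range is refused whole. The fingers move at their own pace and stop on an object; FORCE is the grip in N (left out, the last holds). Time passes only in rows, so rows that repeat a pose let the fingers close. It gives the time, the measured TCP pose, the force, the opening and the grip force at its end, in the units of the state.
- env.observe(): the state, without advancing time (a new reading comes with each control period).
- env.get_image(name): name is "scene" or "side" or "wrist"; returns a dict with "image" (420x560x3 uint8, blue, green, red), "fx", "fy", "cx", "cy" (pixels), "pose" (4x4, takes a point from camera to world coordinates). Camera axes: x right, y up, looking along -z (the intrinsics and any distortion apply to the point x, -y, -z); pixel columns grow to the right and rows downward; lengths in m; the calibration is good to about 2 mm. A picture is of the moment at which its call begins. There is no depth.
- env.close_job(): hands the job in; it is judged then, once.
Trained networks look in the newest picture that a camera, given by its name, has taken for a name from the list of things; names that differ only in an ending like _2 or _b are one class to them, and where a whole thing is asked for, a point or a joint stands for the part that bears it (a point fixed in the world has none). Each returns a list of dicts, best first, with "conf" (0 to 1); they miss things now and then, are a little off and sometimes report something else, mostly with a low value. They report only what shows in the picture. A call takes as long as a camera call.
- env.find_in(camera, thing): "bbox" ([centre column, centre row, width, height] in pixels, round what is visible of it).
- env.trace(camera, thing): "mask" (420x560 bool, what is visible of it) and "bbox" ([centre column, centre row, width, height] in pixels, round what is visible of it).
- env.tip_of(camera, thing): "centre" ([column, row] in pixels: a listed point, or the origin of a listed thing).
The state is a dict: "time_s": time; "q": joint angles; "qvel": joint speeds; "joint_efforts": joint torques, N m; "position": TCP position; "tool_rot": TCP orientation; "ft_force": force on the tool from outside, world axes, zero at the start; "wrist_torque": the same for the moment, N m; "grip_width": finger opening in m; "gripper_force": force on a finger pad.
Only numpy, scipy, OpenCV 4.12 (cv2) and the standard library are available. Lean on these libraries where they do the work, as an engineer would, in place of code of your own. Each camera call takes 0.05 s, during which the arm holds its last target. There are 200 camera calls.

## Working session

There is one attempt and no reset: what is moved stays moved. The work goes in short steps, Python scripts to look and compute and a shell command to move; the robot and the scene stay as the last step left them, time stands still between calls to the robot, and variables do not carry over. Pictures are saved under pics/ and viewed, at most 14 in all, crops included, and the job is handed in when it is done.

```bash
mkdir -p pics
cat > h.py <<'E'
import numpy as np, cv2
from rig import env
def ray(im,uv):
    p=im["pose"]; d=np.array([(uv[0]-im["cx"])/im["fx"],-(uv[1]-im["cy"])/im["fy"],-1.])
    return p[:3,3],p[:3,:3]@d
def onz(im,uv,z):
    o,d=ray(im,uv); return o+d*(z-o[2])/d[2]
def proj(im,P):
    p=im["pose"]; c=p[:3,:3].T@(np.asarray(P)-p[:3,3]); return np.array([im["cx"]+im["fx"]*c[0]/-c[2], im["cy"]-im["fy"]*c[1]/-c[2]])
E
python3 - <<'E'
from h import *
np.set_printoptions(precision=3,suppress=True)
for n in("scene","side","wrist"):
    im=env.get_image(n); cv2.imwrite(f"pics/{n}0.png",im["image"]); print(n,im["fx"],im["cx"],im["cy"],{k:v for k,v in im.items() if k not in("image","pose")} ,im["pose"])
s=env.observe(); print({k:s[k] for k in("position","tool_rot","grip_width","ft_force")})
im=env.get_image("scene")
for t,z in(("dish",0),("board",0.0),("tray",0),("flipbox",0),("stick_a",.009),("brittle_a",.012),("brittle_a_deco",.021),("lid_edge",.1),("lid_hinge",.055),("tiffin",0),("teacup",0),("rice_bowl",0),("sesame_jar",0),("soy_bottle",0)):
    for r in env.tip_of("scene",t): print(t,round(r["conf"],2),np.round(r["centre"]),onz(im,r["centre"],z))
E
```

```text
scene 391.6849089604672 282.1471826877158 205.19941595138332 {'fx': 391.6849089604672, 'fy': 391.6849089604672, 'cx': 282.1471826877158, 'cy': 205.19941595138332} [[-0.738 -0.553  0.387  0.965]
 [ 0.675 -0.611  0.415  0.544]
 [ 0.007  0.567  0.823  1.063]
 [ 0.     0.     0.     1.   ]]
side 490.30192949805587 287.1825124461404 210.86572139740522 {'fx': 490.30192949805587, 'fy': 490.30192949805587, 'cx': 287.1825124461404, 'cy': 210.86572139740522} [[-0.771  0.453 -0.448 -0.108]
 [-0.637 -0.546  0.544  0.814]
 [ 0.002  0.705  0.709  1.082]
 [ 0.     0.     0.     1.   ]]
wrist 318.5269074864292 277.84249755857024 212.7494047133866 {'fx': 318.5269074864292, 'fy': 318.5269074864292, 'cx': 277.84249755857024, 'cy': 212.7494047133866} [[ 0.418  0.876  0.241  0.291]
 [-0.908  0.404  0.109 -0.472]
 [-0.002 -0.265  0.964  0.373]
 [ 0.     0.     0.     1.   ]]
{'position': array([ 0.23 , -0.5  ,  0.248]), 'tool_rot': array([[ 0.909,  0.418, -0.   ],
       [ 0.418, -0.909,  0.001],
       [ 0.   , -0.001, -1.   ]]), 'grip_width': 0.08535766778143093, 'ft_force': array([0.239, 0.888, 0.968])
[... 666 characters left out ...]
7.] [0.521 0.224 0.012]
brittle_a_deco 0.82 [340. 242.] [0.436 0.236 0.021]
lid_edge 0.49 [209. 209.] [ 0.682 -0.077  0.1  ]
lid_hinge 0.78 [218. 222.] [ 0.676 -0.048  0.055]
lid_hinge 0.45 [198. 191.] [ 0.653 -0.185  0.055]
tiffin 0.62 [229. 221.] [ 0.634 -0.061  0.   ]
tiffin 0.61 [265. 180.] [ 0.436 -0.11   0.   ]
tiffin 0.57 [379. 330.] [0.548 0.488 0.   ]
teacup 0.72 [162. 192.] [ 0.726 -0.303  0.   ]
teacup 0.57 [200. 189.] [ 0.626 -0.226  0.   ]
teacup 0.53 [265. 181.] [ 0.44  -0.107  0.   ]
rice_bowl 0.66 [264. 124.] [ 0.259 -0.319  0.   ]
sesame_jar 0.76 [230. 277.] [0.75  0.095 0.   ]
sesame_jar 0.74 [340. 241.] [0.424 0.231 0.   ]
soy_bottle 0.76 [162. 191.] [ 0.726 -0.307  0.   ]
```

View pics/scene0.png

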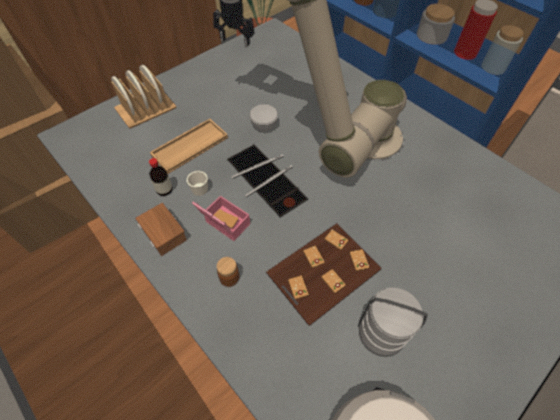

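View pics/side0.png

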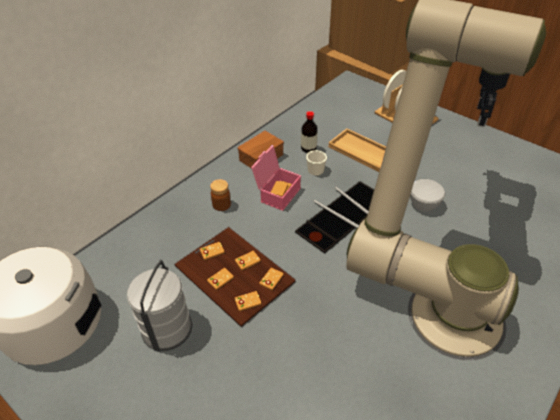

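Five pieces lie on the board (scene px ~340-360, 240-285). The dish is at (265,180) with its well at (290,203) and both sticks across it. The tray is at (190,147), and the pink box at (226,217) has its lid open.

```bash
cat >> h.py <<'E'
np.set_printoptions(precision=4,suppress=True)
def rects(cam,thing,z,n=1,im=None,minconf=.3):
    im=im or env.get_image(cam); out=[]
    for r in env.trace(cam,thing)[:n]:
        if r["conf"]<minconf: continue
        m=r["mask"].astype(np.uint8); cs,_=cv2.findContours(m,cv2.RETR_EXTERNAL,cv2.CHAIN_APPROX_NONE)
        if not cs: continue
        c=max(cs,key=cv2.contourArea)[:,0,:]
        P=np.array([onz(im,p,z)[:2] for p in c])
        (cx,cy),(w,h),a=cv2.minAreaRect((P*1000).astype(np.float32))
        if w<h: w,h,a=h,w,a+90
        a=(a+90)%180-90
        out.append((r["conf"],cx/1000,cy/1000,a,w,h))
    return out
def go(x,y,z,head,tilt=0,axis='y'):
    """shift (tool axes) and rotvec from present pose to target: tool down, tool x heading head deg, then tilt deg about tool axis"""
    from scipy.spatial.transform import Rotation as R
    s=env.observe(); T=s["tool_rot"]; h=np.radians(head)
    G=np.array([[np.cos(h),np.sin(h),0],[np.sin(h),-np.cos(h),0],[0,0,-1]])@R.from_euler(axis,tilt,degrees=True).as_matrix()
    d=T.T@(np.array([x,y,z])-s["position"]); r=R.from_matrix(T.T@G).as_rotvec()
    print("GO",d.round(4),r.round(4),"norm",np.linalg.norm(d).round(3),np.degrees(np.linalg.norm(r)).round(1),"t",round(float(s["time_s"]),2))
E
python3 - <<'E'
from h import *
print(env.tcp_to_tips)
for cam in("scene","side"):
    im=env.get_image(cam)
    for t,z,n in(("dish",.009,1),("tray",.022,1),("board",.012,1),("stick_a",.014,2),("brittle_a",.021,6),("flipbox",.055,1)):
        for r in rects(cam,t,z,n,im): print(cam,t,np.round(r,3))
    for t,z in(("brittle_a_deco",.021),("lid_hinge",.055),("lid_edge",.12)):
        for r in env.tip_of(cam,t): print(t,round(r["conf"],2),np.round(r["centre"]),onz(im,r["centre"],z))
go(.43,-.12,.25,130); go(.43,-.12,.25,-50)
E
```

```text
0.017
scene dish [  0.59    0.434  -0.106  84.848 314.147 121.934]
scene tray [  0.69    0.54   -0.397   0.291 271.283 140.217]
scene board [  0.89    0.536   0.267  -5.418 284.971 204.945]
scene brittle_a [ 0.76   0.439  0.317 58.88  62.384 41.213]
scene brittle_a [  0.67    0.438   0.223 -81.705  62.401  42.712]
scene brittle_a [ 0.61   0.631  0.257 64.362 61.089 40.157]
scene brittle_a [ 0.52   0.532  0.218 76.117 59.295 38.963]
scene flipbox [  0.31    0.638  -0.215  53.763 101.466  68.056]
brittle_a_deco 0.82 [342. 241.] [0.4277 0.2389 0.021 ]
lid_hinge 0.73 [217. 224.] [ 0.6824 -0.045   0.055 ]
lid_hinge 0.25 [337. 283.] [0.5553 0.3291 0.055 ]
lid_edge 0.71 [210. 208.] [ 0.6849 -0.0647  0.12  ]
side dish [  0.66    0.705  -0.116 -36.623 313.794 147.708]
side tray [  0.8     0.559  -0.404   0.765 220.038 143.444]
side board [  0.85    0.529   0.267  -4.854 285.028 204.525]
side stick_a [ 0.61   0.632  0.251 67.302 61.823 46.458]
side brittle_a [  0.84    0.433   0.222 -81.173  60.261  42.542]
side brittle_a [ 0.84   0.432  0.315 61.851 61.16  45.582]
side brittle_a [ 0.8    0.538  0.31  82.038 63.992 47.45 ]
side brittle_a [ 0.63   0.627  0.256 64.952 60.011 49.542]
side brittle_a [ 0.54   0.526  0.218 73.111 60.525 45.965]
side flipbox [  0.8     0.668  -0.076 -36.986 304.62  142.11 ]
brittle_a_deco 0.54 [270. 280.] [0.433  0.2304 0.021 ]
lid_hinge 0.91 [270. 180.] [ 0.6689 -0.0429  0.055 ]
lid_hinge 0.66 [212. 249.] [0.6057 0.2696 0.055 ]
lid_edge 0.79 [263. 152.] [ 0.7238 -0.0778  0.12  ]
lid_edge 0.7 [165. 327.] [0.4771 0.5332 0.12  ]
GO [ 0.3406 -0.2614 -0.0017] [-0.     -0.     -1.8381] norm 0.429 105.3 t 1.9
GO [ 0.3406 -0.2614 -0.0017] [-0.      0.      1.3035] norm 0.429 74.7 t 1.9
```

Run:
```python
from h import *
go(.41,-.13,.25,0)
```

```text
GO [ 0.3182 -0.2606 -0.0017] [-0.      0.      0.4308] norm 0.411 24.7 t 1.9
```

```bash
python3 -m pendant '[[1,0.06,-0.05,-0.002,0,0,0.15],[1,0.11,-0.09,-0.002,0,0,0.3],[1,0.16,-0.13,-0.002,0,0,0.431],[1,0.2,-0.165,-0.002,0,0,0.431],[1,0.24,-0.2,-0.002,0,0,0.431]]' 40
python3 -c "
from h import *
go(.41,-.13,.25,0)"
```

```text
time_s: 2.52
position: [0.3647, -0.216, 0.2505]
tool_rot: [[1.0, -0.001, 0.001], [-0.001, -1.0, -0.0], [0.001, 0.0, -1.0]]
ft_force: [0.9, -0.4, -0.4]
grip_width: 0.0851
gripper_force: 0.0
GO [ 0.0452 -0.086   0.0005] [ 0.0004 -0.0006 -0.0007] norm 0.097 0.1 t 2.52
```

```bash
python3 -m pendant '[[1,0.025,-0.045,0,0,0,0],[1,0.045,-0.086,0,0,0,0],[1,0.045,-0.086,0,0,0,0]]' | sed -n 1,2p
python3 - <<'E'
from h import *
im=env.get_image("wrist"); cv2.imwrite("pics/w1.png",im["image"])
for t,z,n in(("dish",.009,2),("stick_a",.014,4)):
    for r in rects("wrist",t,z,n,im): print(t,np.round(r,3))
for r in env.tip_of("wrist","stick_a"): print(r["conf"],r["centre"],onz(im,r["centre"],.009))
E
```

```text
time_s: 2.9
position: [0.4099, -0.1295, 0.2505]
dish [  0.73    0.438  -0.023  85.653 135.774 121.739]
stick_a [  0.82    0.433  -0.093  -2.067 203.68    9.008]
stick_a [  0.57    0.42   -0.169 -12.18  203.22    8.379]
0.81 [312.5, 180.6] [ 0.4156 -0.1696  0.009 ]
0.58 [248.5, 164.1] [ 0.4343 -0.0955  0.009 ]
```

View pics/w1.png

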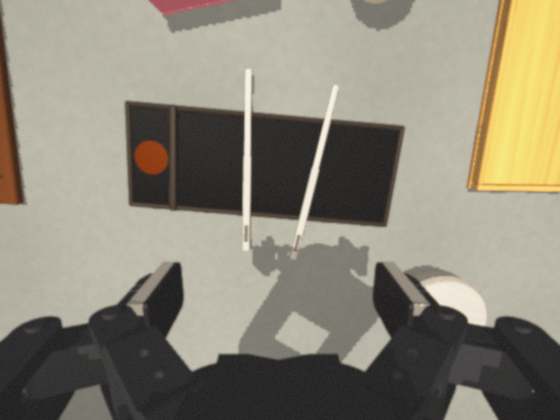

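The wrist view shows the dish with corners at (127,101), (403,126), (386,224) and (130,206), and the well on the left. The sticks are at (248,160) and (317,170), and the tray edge is at right (470,188).

```bash
cat > d.py <<'E'
from h import *
E
python3 - <<'E'
from h import *
im=env.get_image("wrist")
C=[onz(im,p,.009)[:2] for p in((127,101),(403,126),(386,224),(130,206))]
print(np.array(C),np.mean(C,0),[np.linalg.norm(C[i]-C[(i+1)%4]) for i in range(4)])
d=C[0]-C[1]; e=C[3]-C[2]; print("head",np.degrees(np.arctan2(d[1],d[0])),np.degrees(np.arctan2(e[1],e[0])))
r=[onz(im,p,.014)[:2] for p in((174,107),(171,208))]; print("ridge mid",np.mean(r,0))
a=onz(im,(470,188),.022);b=onz(im,(505,0),.022);print("tray",a,b,np.degrees(np.arctan2(*(b-a)[1::-1])))
go(.420,-.169,.0245,-12)
E
```

```text
[[ 0.5021  0.0319]
 [ 0.4755 -0.2716]
 [ 0.3614 -0.2629]
 [ 0.3841  0.0433]] [ 0.4308 -0.1148] [np.float64(0.30468557756242337), np.float64(0.11442134626025623), np.float64(0.3070330174512487), np.float64(0.11857009847384122)]
head 84.9961258908379 85.77080150128667
ridge mid [ 0.4392 -0.0136]
tray [ 0.408  -0.3492  0.022 ] [ 0.5938 -0.3537  0.022 ] -1.3794671582303244
GO [0.0111 0.0362 0.2258] [ 0.0001 -0.      0.2076] norm 0.229 11.9 t 3.15
```

```bash
python3 -m pendant '[[0.35,0.011,0.036,0.05,0,0,0.15],[0.35,0.011,0.036,0.1,0,0,0.21],[0.35,0.011,0.036,0.16,0,0,0.21],[0.35,0.011,0.036,0.2,0,0,0.21],[0.35,0.011,0.036,0.226,0,0,0.21]]' |sed -n '2p;4,5p'
python3 -m pendant '[[0.35,0,0,0,0,0,0],[0,0,0,0,0,0,0],[0,0,0,0,0,0,0],[0,0,0,0,0,0,0],[0,0,0,0,0,0,0]]' 40 
python3 -c "
from h import *
go(.538,-.387,.12,-1.4)"
```

```text
position: [0.4194, -0.1685, 0.0226]
ft_force: [-0.2, -0.7, 1.8]
grip_width: 0.0297
time_s: 4.4
position: [0.4203, -0.168, 0.0245]
tool_rot: [[0.978, -0.209, 0.0], [-0.209, -0.978, -0.0], [0.0, 0.0, -1.0]]
ft_force: [-1.1, -0.6, 0.7]
grip_width: 0.0066
gripper_force: 41.1
GO [ 0.1608  0.1896 -0.0954] [ 0.0003 -0.0004 -0.1858] norm 0.266 10.6 t 4.4
```

```bash
python3 -m pendant '[[0,0,0,-0.06,0,0,0],[0,0.03,0.03,-0.12,0,0,-0.1],[0,0.07,0.08,-0.15,0,0,-0.186],[0,0.12,0.13,-0.15,0,0,-0.186],[0,0.16,0.18,-0.15,0,0,-0.186]]' |sed -n '2p;4,6p'
python3 -m pendant '[[0,0,0.01,0,0,0,0],[0,0,0.01,0,0,0,0]]' |sed -n '2p;4,6p'
python3 - <<'E'
from h import *
im=env.get_image("wrist"); cv2.imwrite("pics/w2.png",im["image"])
for t,z,n in(("tray",.022,1),("stick_a",.16,3)):
    for r in rects("wrist",t,z,n,im): print(t,np.round(r,3))
go(.538,-.387,.0245,-1.4)
E
```

```text
position: [0.5281, -0.356, 0.1744]
ft_force: [0.8, 0.3, -0.5]
grip_width: 0.0061
gripper_force: 40.9
position: [0.5263, -0.3645, 0.1729]
ft_force: [-0.0, 0.2, -1.1]
grip_width: 0.0061
gripper_force: 40.9
tray [  0.74    0.548  -0.411  -0.693 241.725 111.222]
stick_a [  0.94    0.553  -0.365  -1.592 150.211   7.714]
stick_a [ 0.64   0.512 -0.235 -2.196 77.249  5.306]
GO [0.012  0.0235 0.1494] [-0.0005  0.0003  0.0011] norm 0.152 0.1 t 5.42
```

View pics/w2.png

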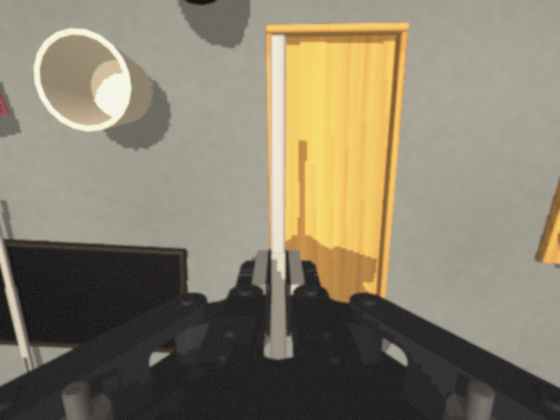

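The stick is held and lies over the tray's left side. The tray's far edge runs from (268,27) to (407,25), and the teacup at (85,80) is clear.

```bash
python3 -m pendant '[[0,0.012,0.023,0.05,0,0,0],[0,0.012,0.023,0.1,0,0,0],[0,0.012,0.023,0.14,0,0,0],[0,0.012,0.023,0.15,0,0,0],[0,0.012,0.023,0.15,0,0,0]]' |sed -n '2p;4,6p'
python3 -m pendant '[[0.25,0,0,0,0,0,0],[0.25,0,0,0,0,0,0],[0.25,0,0,-0.05,0,0,0],[0.25,0,0,-0.11,0,0,0],[0.25,0,0,-0.15,0,0,0]]' |sed -n '2p;4,6p'
python3 - <<'E'
from h import *
im=env.get_image("wrist")
for r in rects("wrist","stick_a",.011,3,im): print(np.round(r,3))
go(.433,-.093,.0245,-2)
E
```

```text
position: [0.5385, -0.3871, 0.0251]
ft_force: [-0.4, 0.3, -0.1]
grip_width: 0.0064
gripper_force: 40.9
position: [0.5386, -0.3881, 0.1771]
ft_force: [-0.1, -0.6, -1.1]
grip_width: 0.0216
gripper_force: 0.0
[ 0.69   0.386 -0.091 -2.11  83.872 12.133]
[  0.55    0.539  -0.387  -1.461 204.434   8.922]
GO [-0.1147 -0.2944  0.1521] [ 0.0069 -0.0072  0.0109] norm 0.351 0.8 t 6.78
```

```bash
python3 -m pendant '[[0.35,-0.02,-0.055,0,0,0,0],[0.35,-0.04,-0.11,0,0,0,0],[0.35,-0.06,-0.165,0,0,0,0.011],[0.35,-0.085,-0.22,0,0,0,0.011],[0.35,-0.105,-0.275,0,0,0,0.011]]' |sed -n '2p'
python3 - <<'E'
from h import *
im=env.get_image("wrist")
for r in rects("wrist","stick_a",.014,3,im): print(np.round(r,3))
go(.433,-.093,.0245,-2)
E
```

```text
position: [0.4387, -0.1086, 0.1733]
[  0.74    0.433  -0.094  -2.07  201.788   8.959]
[  0.34    0.47   -0.345  11.176 134.615  25.396]
GO [-0.0046 -0.0126  0.149 ] [-0.0018  0.0022  0.0035] norm 0.15 0.3 t 7.5
```

```bash
python3 -m pendant '[[0.35,-0.005,-0.014,0.05,0,0,0],[0.35,-0.005,-0.014,0.1,0,0,0],[0.35,-0.005,-0.014,0.1,0,0,0],[0.35,-0.005,-0.014,0.1,0,0,0]]' |sed -n '2p'
python3 -c "
from h import *
go(.433,-.093,.0245,-2)"
```

```text
position: [0.4363, -0.097, 0.0749]
GO [-0.0035 -0.0039  0.0504] [ 0.0008 -0.0016 -0.0006] norm 0.051 0.1 t 8.0
```

```bash
python3 -m pendant '[[0.35,-0.0035,-0.004,0.04,0,0,0],[0.35,-0.0035,-0.004,0.0505,0,0,0],[0.35,-0.0035,-0.004,0.0505,0,0,0]]' |sed -n '2p'
python3 -m pendant '[[0,0,0,0,0,0,0],[0,0,0,0,0,0,0],[0,0,0,0,0,0,0],[0,0,0,0,0,0,0]]' 40 |sed -n '2p;4,6p'
python3 -m pendant '[[0,0,0,-0.06,0,0,0],[0,0.02,0.05,-0.12,0,0,0],[0,0.04,0.11,-0.15,0,0,0],[0,0.06,0.16,-0.15,0,0,0],[0,0.08,0.22,-0.15,0,0,0]]' |sed -n '2p;4,6p'
python3 -m pendant '[[0,0.02,0.06,0,0,0,0],[0,0.03,0.12,0,0,0,0],[0,0.03,0.12,0,0,0,0],[0,0.03,0.12,0,0,0,0]]' |sed -n '2p;4,6p'
python3 - <<'E'
from h import *
im=env.get_image("wrist"); cv2.imwrite("pics/w3.png",im["image"])
for r in rects("wrist","stick_a",.011,3,im): print(np.round(r,3))
go(.538,-.434,.0235,-1.4)
E
```

```text
position: [0.4328, -0.0926, 0.024]
position: [0.4329, -0.0925, 0.0244]
ft_force: [-0.8, -0.4, 6.2]
grip_width: 0.0066
gripper_force: 41.2
position: [0.5009, -0.3033, 0.1749]
ft_force: [0.2, 1.2, -0.8]
grip_width: 0.0062
gripper_force: 40.5
position: [0.5258, -0.4218, 0.173]
ft_force: [-0.7, 0.3, -0.0]
grip_width: 0.0062
gripper_force: 40.5
[  0.62    0.554  -0.388  -1.49  172.159   8.347]
[  0.58    0.509  -0.42   -1.656 311.906  16.024]
GO [0.0123 0.0125 0.1499] [ 0.     -0.0002 -0.0097] norm 0.151 0.6 t 10.1
```

```bash
python3 -m pendant '[[0,0.012,0.0125,0.05,0,0,0],[0,0.012,0.0125,0.1,0,0,0],[0,0.012,0.0125,0.14,0,0,0],[0,0.012,0.0125,0.15,0,0,0],[0,0.012,0.0125,0.15,0,0,0]]' |sed -n '2p;4,6p'
python3 -m pendant '[[0.25,0,0,0,0,0,0],[0.25,0,0,0,0,0,0],[0.25,0,0,-0.05,0,0,0],[0.25,0,0,-0.11,0,0,0],[0.25,0,0,-0.15,0,0,0]]' |sed -n '2p;4,6p'
python3 -m pendant '[[0.25,0,0,-0.05,0,0,0],[0.25,0,0,-0.05,0,0,0]]' |sed -n '2p'
python3 - <<'E'
from h import *
im=env.get_image("wrist"); cv2.imwrite("pics/w3.png",im["image"])
for r in rects("wrist","stick_a",.011,4,im): print(np.round(r,3))
for r in rects("wrist","tray",.022,1,im): print(np.round(r,3))
E
```

```text
position: [0.5379, -0.4342, 0.0244]
ft_force: [-0.5, -0.4, 0.2]
grip_width: 0.0061
gripper_force: 42.6
position: [0.5379, -0.4354, 0.1762]
ft_force: [1.7, -0.7, -1.2]
grip_width: 0.0211
gripper_force: 0.0
position: [0.5384, -0.4359, 0.2278]
[  0.66    0.549  -0.388  -1.972 179.981   8.069]
[  0.65    0.538  -0.434  -1.927 203.605   9.103]
[  0.62    0.539  -0.411  -0.82  262.356 112.87 ]
```

View pics/w3.png

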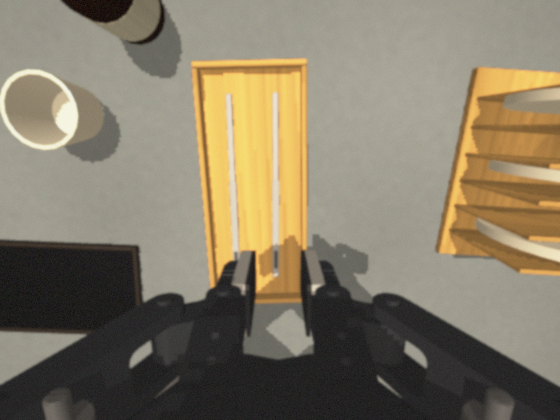

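Both sticks are flat in the tray, at (232,175) and (275,185). Next is the pink box.

```bash
python3 -m pendant '[[0,0,-0.06,-0.02,0,0,0],[0,0,-0.12,-0.02,0,0,0],[0,0,-0.18,-0.02,0,0,0],[0,0,-0.24,-0.02,0,0,0],[0,0,-0.3,-0.02,0,0,0]]' |sed -n '2p'
python3 -m pendant '[[0,0,-0.05,-0.02,0,0,0],[0,0,-0.07,-0.02,0,0,0],[0,0,-0.07,-0.02,0,0,0]]' |sed -n '2p'
python3 - <<'E'
from h import *
ims={}
rays=[[],[]]
for c in("scene","side","wrist"):
    im=ims[c]=env.get_image(c)
    for i,t in enumerate(("lid_hinge","lid_edge")):
        r=env.tip_of(c,t)
        if r and r[0]["conf"]>.4: rays[i].append((c,)+ray(im,r[0]["centre"])); print(c,t,round(r[0]["conf"],2),np.round(r[0]["centre"]))
cv2.imwrite("pics/w4.png",ims["wrist"]["image"])
for R in rays:
    A=np.zeros((3,3));b=np.zeros(3)
    for _,o,d in R:
        d=d/np.linalg.norm(d);M=np.eye(3)-np.outer(d,d);A+=M;b+=M@o
    print(np.linalg.solve(A,b) if len(R)>1 else R)
h=[(c,o+d*(.055-o[2])/d[2]) for c,o,d in rays[0]];print(h)
im=ims["scene"];print("block",onz(im,(140,232),0),onz(im,(185,235),0),onz(im,(162,250),0))
E
```

```text
position: [0.5475, -0.1333, 0.2413]
position: [0.5503, -0.0649, 0.2615]
scene lid_hinge 0.95 [218. 222.]
scene lid_edge 0.73 [206. 207.]
side lid_hinge 0.61 [268. 180.]
side lid_edge 0.68 [264. 153.]
wrist lid_hinge 0.85 [257.  58.]
wrist lid_edge 0.87 [241.   0.]
[ 0.6797 -0.0494  0.0517]
[ 0.6975 -0.0513  0.1476]
[('scene', array([ 0.6778, -0.0496,  0.055 ])), ('side', array([ 0.6766, -0.0427,  0.055 ])), ('wrist', array([ 0.6807, -0.0509,  0.055 ]))]
block [ 0.8648 -0.2151  0.    ] [ 0.7666 -0.1114  0.    ] [ 0.8485 -0.1145  0.    ]
```

View pics/w4.png

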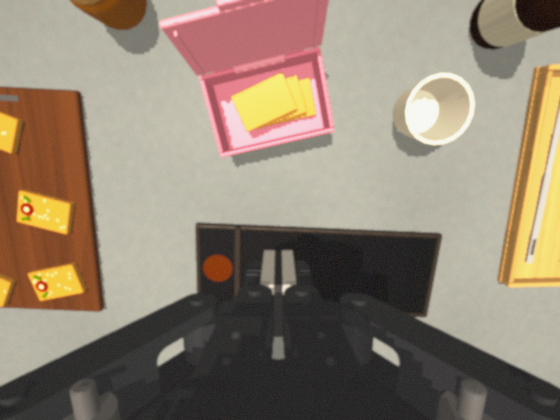

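The box is at (268,105) with its hinge line from (203,77) to (322,50), which gives a heading of about 13°. The lid leans away, and I'll push it shut from behind with closed fingers.

```bash
python3 -c "
from h import *
go(.734,-.036,.26,12.8)"
python3 -m pendant '[[0,0.05,-0.01,0,0,0,-0.15],[0,0.1,-0.02,0,0,0,-0.22],[0,0.15,-0.027,0,0,0,-0.22],[0,0.184,-0.027,0,0,0,-0.22],[0,0.184,-0.027,0,0,0,-0.22]]' |sed -n '2p;4p'
python3 -c "
from h import *
go(.734,-.036,.122,12.8)"
```

```text
GO [ 0.1822 -0.0366  0.0025] [-0.0001  0.0002 -0.2595] norm 0.186 14.9 t 13.2
position: [0.7367, -0.0452, 0.2604]
ft_force: [-0.2, -0.5, -1.2]
GO [-0.0007 -0.0095  0.1384] [-0.0008  0.0018 -0.0385] norm 0.139 2.2 t 13.82
```

```bash
python3 -m pendant '[[0,0,-0.009,0.03,0,0,-0.04],[0,0,-0.009,0.08,0,0,-0.04],[0,0,-0.009,0.12,0,0,-0.04],[0,0,-0.009,0.138,0,0,-0.04],[0,0,-0.009,0.138,0,0,-0.04]]' |sed -n '2p;4p'
python3 -m pendant '[[0,-0.02,0,0,0,0,0],[0,-0.04,0,0,0,0,0],[0,-0.06,0,0,0,0,0],[0,-0.08,0,0,0,0,0],[0,-0.1,0,0,0,0,0]]' |sed -n '2p;4p'
python3 -m pendant '[[0,-0.015,0,0,0,0,0],[0,-0.025,0,0.01,0,0,0],[0,-0.025,0,0.025,0,0,0],[0,-0.025,0,0.035,0,0,0],[0,-0.025,0,0.04,0,0,0]]' |sed -n '2p;4p'
```

```text
position: [0.7326, -0.0362, 0.1238]
ft_force: [0.0, -1.2, -0.4]
position: [0.636, -0.0587, 0.1268]
ft_force: [0.7, 1.3, 0.2]
position: [0.612, -0.0639, 0.084]
ft_force: [-0.6, -0.8, 0.2]
```

```bash
python3 -m pendant '[[0,0,0,0.004,0,0,0],[0,0,0,0.007,0,0,0],[0,0,0,0.009,0,0,0],[0,0,0,0.009,0,0,0]]' |sed -n '2p;4p'
python3 -m pendant '[[0,-0.03,-0.04,-0.05,0,0,0],[0,-0.05,-0.09,-0.1,0,0,0.1],[0,-0.08,-0.14,-0.15,0,0,0.2],[0.6,-0.09,-0.2,-0.17,0,0,0.2],[0.6,-0.1,-0.25,-0.17,0,0,0.2]]' |sed -n '2p;4p'
python3 - <<'E'
from h import *
for c in("scene","side","wrist"):
    im=env.get_image(c)
    for t in("lid_hinge","lid_edge"):
        r=env.tip_of(c,t)
        if r: print(c,t,round(r[0]["conf"],2),onz(im,r[0]["centre"],.057))
    if c=="scene": cv2.imwrite("pics/s5.png",cv2.resize(im["image"][120:300,140:400],None,fx=3,fy=3))
E
```

```text
position: [0.6121, -0.064, 0.0782]
ft_force: [-6.9, 1.3, 18.6]
position: [0.4661, 0.1423, 0.2445]
ft_force: [1.1, 0.8, 0.3]
scene lid_hinge 0.87 [ 0.6759 -0.0422  0.057 ]
scene lid_edge 0.98 [ 0.5932 -0.07    0.057 ]
side lid_hinge 0.68 [ 0.6712 -0.0394  0.057 ]
side lid_edge 0.46 [ 0.5877 -0.074   0.057 ]
wrist lid_hinge 0.51 [0.4427 0.227  0.057 ]
wrist lid_edge 0.6 [ 0.5944 -0.0687  0.057 ]
```

View pics/s5.png

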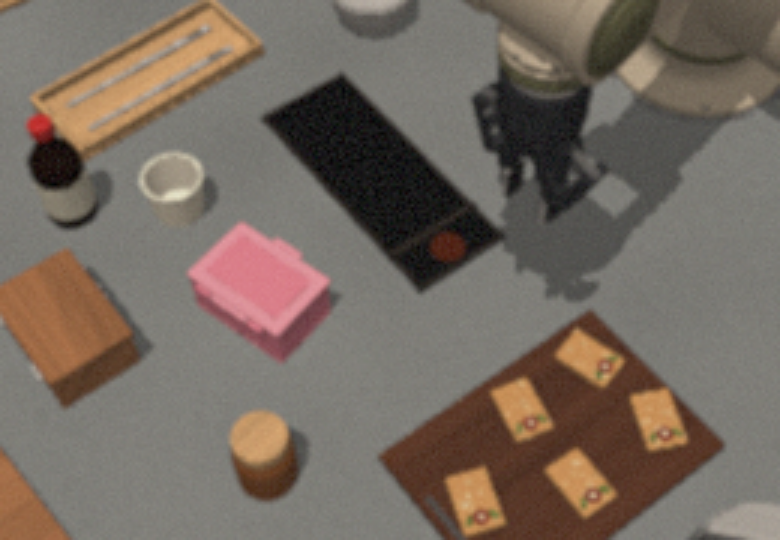

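The lid is shut. All five pieces have their decorated ends towards +y. Now a close look at the board.

```bash
python3 -c "
from h import *
go(.49,.19,.29,85)"
```

```text
GO [ 0.024  -0.0494 -0.048 ] [-0.0005  0.0007 -1.4605] norm 0.073 83.7 t 17.27
```

```bash
python3 -m pendant '[[0.7,0.024,-0.049,-0.048,0,0,-0.18],[0.7,0.024,-0.049,-0.048,0,0,-0.36],[0.7,0.024,-0.049,-0.048,0,0,-0.54],[0.7,0.024,-0.049,-0.048,0,0,-0.72],[0.7,0.024,-0.049,-0.048,0,0,-0.9]]' |sed -n '2p'
python3 -m pendant '[[0.7,0,0,0,0,0,-0.18],[0.7,0,0,0,0,0,-0.36],[0.7,0,0,0,0,0,-0.54],[0.7,0,0,0,0,0,-0.56],[0.7,0,0,0,0,0,-0.56]]' |sed -n '2,3p'
cat >> h.py <<'E'
def pieces(im=None,z=.021,cam="wrist"):
    im=im or env.get_image(cam); D=[onz(im,r["centre"],z)[:2] for r in env.tip_of(cam,"brittle_a_deco") if r["conf"]>.25]
    for c,x,y,a,w,h in rects(cam,"brittle_a",z,9,im):
        a=a%180; hd=np.array([np.cos(np.radians(a)),np.sin(np.radians(a))]); dd=[d-np.array([x,y]) for d in D if np.linalg.norm(d-np.array([x,y]))<.03]
        print("piece conf%.2f  %.4f %.4f head %.1f  %.0fx%.0f"%(c,x,y,a,w,h),"deco",[(round(float(q@hd),4),round(float(q@[-hd[1],hd[0]]),4)) for q in dd])
E
python3 - <<'E'
from h import *
im=env.get_image("wrist"); cv2.imwrite("pics/w6.png",im["image"]); pieces(im)
for r in rects("wrist","tiffin",.2,1,im): print(r)
go(.436,.222,.1,98)
E
```

```text
position: [0.4898, 0.1899, 0.29]
position: [0.4896, 0.1903, 0.2903]
tool_rot: [[0.09, 0.996, -0.0], [0.996, -0.09, -0.0], [-0.0, -0.0, -1.0]]
piece conf0.97  0.5408 0.3094 head 82.6  61x41 deco []
piece conf0.93  0.6272 0.2552 head 65.6  61x43 deco []
piece conf0.92  0.4354 0.3141 head 61.6  61x42 deco []
piece conf0.75  0.5267 0.2166 head 71.8  60x41 deco []
piece conf0.59  0.4353 0.2218 head 99.6  60x40 deco []
piece conf0.58  0.6782 -0.1324 head 90.8  61x56 deco []
GO [ 0.0267 -0.0559  0.1905] [-0.      0.     -0.2271] norm 0.2 13.0 t 18.73
```

View pics/w6.png

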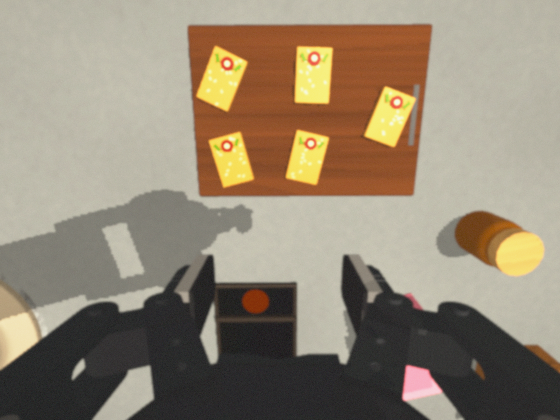

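```bash
python3 -m pendant '[[0.65,0.013,-0.028,0.05,0,0,-0.13],[0.65,0.0265,-0.057,0.11,0,0,-0.258],[0.65,0.0265,-0.057,0.17,0,0,-0.258],[0.65,0.0265,-0.057,0.2,0,0,-0.258],[0.65,0.0265,-0.057,0.2,0,0,-0.258]]' |sed -n '2p;5p'
python3 - <<'E'
from h import *
pieces()
go(.4353,.2218,.0305,99.6)
E
```

```text
position: [0.434, 0.2218, 0.0891]
grip_width: 0.0556
piece conf0.95  0.4346 0.2227 head 99.7  60x40 deco [(0.0177, 0.0007)]
piece conf0.93  0.5258 0.2179 head 71.5  58x44 deco []
piece conf0.87  0.6043 0.2412 head 112.9  45x22 deco []
piece conf0.71  0.4348 0.3142 head 59.8  60x40 deco []
piece conf0.69  0.5386 0.3089 head 83.3  60x44 deco []
GO [-0.0003 -0.0007  0.0615] [ 0.0028 -0.0002  0.004 ] norm 0.061 0.3 t 19.5
```

```bash
python3 -m pendant '[[0.65,0.0005,0,0.04,0,0,0],[0.65,0.0005,0,0.0605,0,0,0],[0.65,0.0005,0,0.0605,0,0,0]]' |sed -n '2p;4p'
python3 -m pendant '[[0,0,0,0,0,0,0],[0,0,0,0,0,0,0],[0,0,0,0,0,0,0]]' 40 |sed -n '2p;4,6p'
python3 -m pendant '[[0,0,0,-0.05,0,0,0],[0,0,0,-0.1,0,0,0],[0,0,0,-0.1,0,0,0]]' |sed -n '2,6p'
python3 -c "
from h import *
go(.436,-.0545,.08,85.4)"
```

```text
position: [0.4351, 0.2224, 0.0304]
ft_force: [-0.2, 0.1, 0.4]
position: [0.4357, 0.2227, 0.0318]
ft_force: [-0.5, -0.1, 7.4]
grip_width: 0.0383
gripper_force: 40.5
position: [0.4364, 0.2229, 0.1342]
tool_rot: [[-0.171, 0.985, 0.009], [0.985, 0.171, 0.002], [0.001, 0.009, -1.0]]
ft_force: [-0.4, -1.0, -1.1]
grip_width: 0.0385
gripper_force: 40.6
GO [-0.2733 -0.0485  0.0536] [ 0.0092 -0.0017  0.2524] norm 0.283 14.5 t 20.62
```

```bash
python3 -m pendant '[[0,-0.06,-0.01,0,0,0,0.06],[0,-0.12,-0.02,0,0,0,0.12],[0,-0.18,-0.03,0.02,0,0,0.18],[0,-0.24,-0.042,0.04,0.005,0,0.252],[0,-0.273,-0.0485,0.053,0.009,-0.0017,0.252]]' |sed -n '2p'
python3 -m pendant '[[0,0,0,0,0,0,0],[0,0,0,0,0,0,0]]' |sed -n '2,6p'
python3 - <<'E'
from h import *
im=env.get_image("wrist"); cv2.imwrite("pics/w7.png",im["image"])
for p in rects("wrist","dish",.009,1,im): print(p)
go(.436,-.0545,.0262,85.4)
E
```

```text
position: [0.4332, -0.0572, 0.0762]
position: [0.4335, -0.0544, 0.077]
tool_rot: [[0.08, 0.997, -0.009], [0.997, -0.08, -0.002], [-0.003, -0.009, -1.0]]
ft_force: [-0.0, 1.0, -0.0]
grip_width: 0.0386
gripper_force: 40.6
(0.97, 0.4377964172363281, -0.022936256408691406, 84.25269317626953, 136.6566162109375, 121.46305847167969)
GO [-0.0002  0.0028  0.0511] [-0.0083  0.0028  0.0016] norm 0.051 0.5 t 21.6
```

View pics/w7.png

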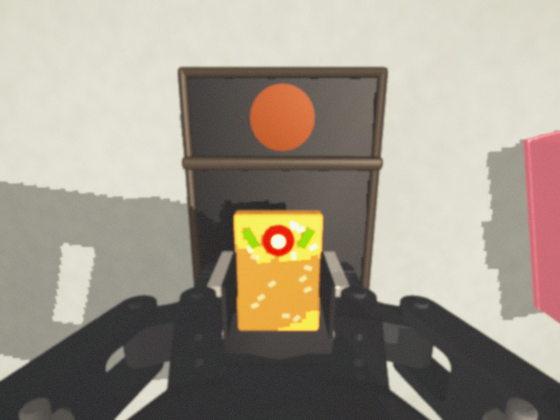

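The piece is held square over the row space, with the disc at (278,240). The ridge shows at row 162 and the dish end at row 70.

Run:
```python
from h import *
im=env.get_image("wrist")
a,b=onz(im,(184,162),.014),onz(im,(382,162),.014); print("ridge ends",a,b,"mid",(a+b)/2,np.linalg.norm(a-b))
a2,b2=onz(im,(180,70),.009),onz(im,(386,70),.009); print("end",a2,b2,"mid",(a2+b2)/2,np.linalg.norm(a2-b2))
m=((a+b)/2)[:2]; e=((a2+b2)/2)[:2]; h=np.radians(85.3); u=np.array([np.cos(h),np.sin(h)])
print("dish centre",m-.102*u,e-.156*u,"dirs",np.degrees(np.arctan2(*(e-m)[::-1])), np.degrees(np.arctan2(*(a-b)[1::-1])))
```

```text
ridge ends [ 0.3821 -0.0037  0.014 ] [ 0.4983 -0.0127  0.014 ] mid [ 0.4402 -0.0082  0.014 ] 0.11660122247851167
end [0.3864 0.0471 0.009 ] [0.5017 0.0379 0.009 ] mid [0.444  0.0425 0.009 ] 0.11566170865624036
dish centre [ 0.4319 -0.1098] [ 0.4312 -0.113 ] dirs 85.72322444420854 175.57815554783036
```

```bash
python3 -m pendant '[[0,0,0.0025,0.03,-0.008,0.003,0],[0,0,0.0025,0.045,-0.008,0.003,0],[0,0,0.0025,0.051,-0.008,0.003,0],[0,0,0.0025,0.051,-0.008,0.003,0]]' |sed -n '2p;4,5p'
python3 -m pendant '[[0.6,0,0,0,0,0,0],[0.6,0,0,-0.003,0,0,0],[0.6,0,0,-0.05,0,0,0],[0.6,0,0,-0.1,0,0,0],[0.6,0,0,-0.12,0,0,0]]' |sed -n '2p;4,5p'
python3 -c "
from h import *
pieces(z=.015)
go(.527,.217,.09,71.7)"
```

```text
position: [0.4359, -0.0547, 0.0263]
ft_force: [0.3, 0.8, 0.5]
grip_width: 0.0384
position: [0.4364, -0.0553, 0.1488]
ft_force: [0.1, 0.2, -0.3]
grip_width: 0.0514
piece conf0.97  0.4365 -0.0555 head 85.5  61x41 deco [(0.0181, -0.0002), (0.0042, -0.001)]
piece conf0.35  0.6453 -0.0800 head 98.7  153x58 deco []
GO [0.2786 0.069  0.0565] [0.0014 0.0003 0.2394] norm 0.293 13.7 t 22.93
```

```bash
python3 -m pendant '[[0.65,0.06,0.015,0,0,0,0.06],[0.65,0.12,0.03,0,0,0,0.12],[0.65,0.18,0.045,0,0,0,0.18],[0.65,0.24,0.06,0,0,0,0.239],[0.65,0.279,0.069,0.04,0,0,0.239]]' |sed -n '2p;5p'
python3 -m pendant '[[0.65,0,0,0.01,0,0,0],[0.65,0,0,0.01,0,0,0]]' |sed -n '2p;5p'
python3 - <<'E'
from h import *
pieces()
go(.5268,.217,.0315,71.7)
E
```

```text
position: [0.5281, 0.2203, 0.1059]
grip_width: 0.0553
position: [0.526, 0.2168, 0.0945]
grip_width: 0.0552
piece conf0.79  0.5410 0.3085 head 83.3  60x40 deco []
piece conf0.76  0.5280 0.2169 head 71.3  62x40 deco []
piece conf0.62  0.6272 0.2554 head 65.1  61x43 deco []
piece conf0.61  0.4368 0.3137 head 60.0  60x43 deco []
GO [ 0.0004 -0.0005  0.0653] [ 0.0003 -0.0005 -0.0011] norm 0.065 0.1 t 23.95
```

```bash
python3 -m pendant '[[0.65,0.0005,0,0.04,0,0,0],[0.65,0.0005,0,0.063,0,0,0],[0.65,0.0005,0,0.063,0,0,0]]' |sed -n '2p;4p'
python3 -m pendant '[[0,0,0,0,0,0,0],[0,0,0,0,0,0,0],[0,0,0,0,0,0,0]]' 40 |sed -n '2p;4,6p'
python3 -m pendant '[[0,0,0,-0.05,0,0,0],[0,0,0,-0.1,0,0,0],[0,0,0,-0.1,0,0,0]]' |sed -n '2,6p'
python3 -c "
from h import *
go(.433,-.0998,.085,85.5,12.9)"
```

```text
position: [0.5266, 0.2171, 0.0326]
ft_force: [0.6, 0.1, 0.9]
position: [0.5278, 0.2177, 0.0348]
ft_force: [-1.7, -2.5, 7.5]
grip_width: 0.0373
gripper_force: 40.2
position: [0.5287, 0.2183, 0.1375]
tool_rot: [[0.313, 0.95, 0.008], [0.95, -0.314, 0.002], [0.005, 0.007, -1.0]]
ft_force: [-0.3, -0.4, -1.0]
grip_width: 0.0374
gripper_force: 40.1
GO [-0.3323  0.0085  0.0511] [ 0.0348  0.2204 -0.2385] norm 0.336 18.7 t 25.07
```

```bash
python3 -m pendant '[[0,-0.06,0.001,0,0,0,-0.06],[0,-0.12,0.002,0,0,0,-0.12],[0,-0.18,0.004,0,0.01,0.07,-0.18],[0,-0.24,0.006,0.02,0.02,0.15,-0.238],[0,-0.3,0.008,0.04,0.035,0.22,-0.238]]' |sed -n '2p'
python3 -m pendant '[[0,-0.033,0,0.01,0,0,0],[0,-0.033,0,0.01,0,0,0],[0,-0.033,0,0.01,0,0,0]]' |sed -n '2,6p'
python3 - <<'E'
from h import *
im=env.get_image("wrist"); cv2.imwrite("pics/w8.png",im["image"])
pieces(im,z=.015)
go(.433,-.1004,.05,85.5,12.9)
go(.433,-.1004,.0364,85.5,12.9)
E
```

```text
position: [0.4405, -0.0684, 0.0935]
position: [0.4387, -0.096, 0.0769]
tool_rot: [[0.079, 0.997, 0.008], [0.972, -0.079, 0.221], [0.221, -0.009, -0.975]]
ft_force: [0.4, 0.7, -0.1]
grip_width: 0.0379
gripper_force: 40.1
piece conf0.82  0.4377 -0.1026 head 85.2  75x53 deco []
piece conf0.74  0.4370 -0.0457 head 85.5  39x39 deco [(0.0089, 0.0022)]
GO [-0.0111 -0.0053  0.0255] [-0.0086  0.0032 -0.0006] norm 0.028 0.5 t 26.23
GO [-0.0141 -0.0052  0.0388] [-0.0086  0.0032 -0.0006] norm 0.042 0.5 t 26.23
```

View pics/w8.png

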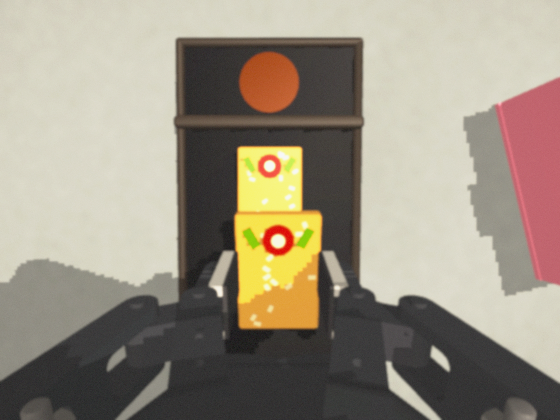

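```bash
python3 -m pendant '[[0,-0.009,-0.005,0.02,-0.008,0.003,0],[0,-0.012,-0.005,0.03,-0.008,0.003,0],[0,-0.0143,-0.005,0.038,-0.008,0.003,0],[0,-0.0143,-0.005,0.0395,-0.008,0.003,0],[0,-0.0143,-0.005,0.0395,-0.008,0.003,0]]' |sed -n '2p;4,5p'
python3 -c "
from h import *
go(.433,-.1004,.0355,85.5,12.9)"
```

```text
position: [0.4332, -0.1015, 0.0354]
ft_force: [0.8, -0.4, 0.2]
grip_width: 0.0376
GO [ 0.001  -0.0003  0.0001] [-0.0005  0.     -0.0023] norm 0.001 0.1 t 26.85
```

```bash
python3 -m pendant '[[0,0,0,0.0015,0,0,0],[0,0,0,0.0015,0,0,0]]' |sed -n '2p;4,5p'
python3 -m pendant '[[0.6,0,0,0,0,0,0],[0.6,0,0,0,0,0,0],[0.6,0,0,-0.05,0,0,0],[0.6,0,0,-0.1,0,0,0],[0.6,0,0,-0.12,0,-0.22,0]]' |sed -n '2p;4,5p'
python3 -m pendant '[[0.6,0,0,0,0,0,0],[0.6,0,0,0,0,0,0]]' |sed -n '2,3p'
python3 - <<'E'
from h import *
im=env.get_image("wrist"); cv2.imwrite("pics/w9.png",im["image"])
pieces(im,z=.018)
go(.5405,.309,.15,83); go(.4355,.314,.15,60.5)
E
```

```text
position: [0.4333, -0.1013, 0.0347]
ft_force: [-2.5, -0.2, 10.7]
grip_width: 0.0373
position: [0.4317, -0.1306, 0.1528]
ft_force: [-1.2, 0.3, -0.3]
grip_width: 0.0513
position: [0.4307, -0.1274, 0.1498]
tool_rot: [[0.08, 0.997, 0.0], [0.996, -0.08, 0.041], [0.041, -0.003, -0.999]]
piece conf0.69  0.4336 -0.0989 head 85.4  59x41 deco []
piece conf0.56  0.4368 -0.0473 head 85.4  43x39 deco [(0.0098, 0.0009)]
GO [0.4443 0.0738 0.0172] [-0.0041 -0.04    0.0405] norm 0.451 3.3 t 28.12
GO [ 0.4407 -0.0312  0.0174] [-0.012  -0.0387  0.4332] norm 0.442 24.9 t 28.12
```

View pics/w9.png

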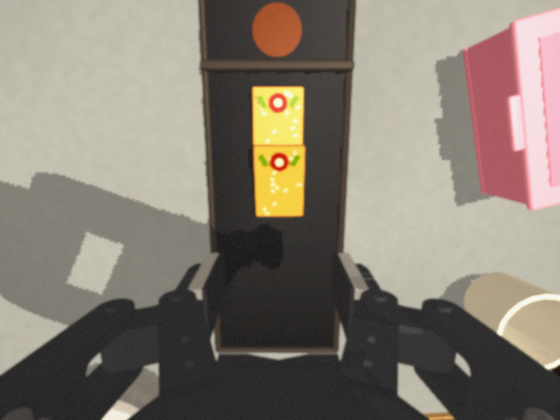

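Pieces 1 and 2 form a neat shingle, with discs at (278,103) and (279,162). On to piece 3.

```bash
python3 -c "
from h import *
go(.6272,.2555,.13,65.3)"
```

```text
GO [0.3972 0.1647 0.0351] [-0.0103 -0.0391  0.3494] norm 0.431 20.2 t 28.12
```

```bash
python3 -m pendant '[[0.65,0.055,0.022,0,0,-0.04,0.1],[0.65,0.11,0.045,0,-0.01,-0.04,0.2],[0.65,0.165,0.068,0,-0.01,-0.04,0.3],[0.65,0.22,0.09,0,-0.01,-0.04,0.349],[0.65,0.275,0.113,0,-0.01,-0.04,0.349]]' |sed -n '2p;5p'
python3 -c "
from h import *
go(.6272,.2555,.1,65.3)"
```

```text
position: [0.5664, 0.1384, 0.16]
grip_width: 0.0555
GO [0.1319 0.0063 0.0596] [0.0003 0.0027 0.0002] norm 0.145 0.2 t 28.75
```

```bash
python3 -m pendant '[[0.65,0.05,0.003,0,0,0,0],[0.65,0.1,0.005,0.03,0,0,0],[0.65,0.127,0.006,0.059,0,0,0],[0.65,0.127,0.006,0.059,0,0,0],[0.65,0.127,0.006,0.059,0,0,0]]' |sed -n '2p;5p'
python3 - <<'E'
from h import *
pieces()
go(.6272,.2555,.0325,65.3)
E
```

```text
position: [0.6244, 0.2487, 0.1018]
grip_width: 0.0555
piece conf0.96  0.6292 0.2555 head 65.3  60x40 deco []
piece conf0.60  0.4511 0.3062 head 52.3  64x22 deco []
piece conf0.58  0.5428 0.3089 head 83.2  60x43 deco []
GO [ 0.0074 -0.0008  0.0704] [ 0.0038  0.0014 -0.0001] norm 0.071 0.2 t 29.52
```

```bash
python3 -m pendant '[[0.65,0.008,0,0.04,0,0,0],[0.65,0.008,0,0.068,0,0,0],[0.65,0.008,0,0.0695,0,0,0],[0.65,0.008,0,0.0695,0,0,0]]' |sed -n '2p;4p'
python3 -m pendant '[[0,0,0,0,0,0,0],[0,0,0,0,0,0,0],[0,0,0,0,0,0,0]]' 40 |sed -n '2p;4,6p'
python3 -m pendant '[[0,0,0,-0.05,0,0,0],[0,0,0,-0.1,0,0,0],[0,0,0,-0.1,0,0,0]]' |sed -n '2,6p'
python3 -c "
from h import *
go(.4302,-.1412,.085,85.5,12.9)"
```

```text
position: [0.6285, 0.2564, 0.0339]
ft_force: [0.1, 0.5, 0.5]
position: [0.6285, 0.2567, 0.0343]
ft_force: [-1.7, -0.7, 6.1]
grip_width: 0.0376
gripper_force: 39.4
position: [0.6294, 0.2574, 0.1379]
tool_rot: [[0.417, 0.909, 0.011], [0.909, -0.417, -0.001], [0.004, 0.011, -1.0]]
ft_force: [0.3, -0.2, -0.7]
grip_width: 0.0375
gripper_force: 40.1
GO [-0.4456 -0.0155  0.0511] [ 0.0508  0.221  -0.3486] norm 0.449 23.8 t 30.77
```

```bash
python3 -m pendant '[[0,-0.055,-0.002,-0.02,0,0,-0.08],[0,-0.11,-0.004,-0.02,0,0,-0.16],[0,-0.165,-0.006,-0.02,0,0,-0.24],[0,-0.22,-0.008,-0.02,0,0,-0.349],[0,-0.275,-0.01,-0.02,0,0,-0.349]]' |sed -n '2,6p'
python3 -c "
from h import *
go(.4302,-.1412,.085,85.5,12.9)"
```

```text
position: [0.5027, 0.0099, 0.1527]
tool_rot: [[0.079, 0.997, 0.001], [0.997, -0.079, -0.003], [-0.003, 0.002, -1.0]]
ft_force: [0.5, -1.2, -0.6]
grip_width: 0.038
gripper_force: 40.2
GO [-0.1561 -0.0603  0.0681] [ 0.0018  0.2284 -0.0008] norm 0.181 13.1 t 31.4
```

```bash
python3 -m pendant '[[0,-0.05,-0.02,0.01,0,0.08,0],[0,-0.1,-0.04,0.02,0,0.16,0],[0,-0.148,-0.059,0.04,0,0.228,0],[0,-0.148,-0.059,0.064,0,0.228,0],[0,-0.148,-0.059,0.064,0,0.228,0]]' |sed -n '2,6p'
python3 -m pendant '[[0,0,0,0,0,0,0]]' |sed -n '2p'
python3 - <<'E'
from h import *
im=env.get_image("wrist"); cv2.imwrite("pics/w10.png",im["image"]); pieces(im,z=.015)
go(.4302,-.1412,.0352,85.5,12.9)
E
```

```text
position: [0.4322, -0.1318, 0.0882]
tool_rot: [[0.081, 0.997, 0.017], [0.971, -0.083, 0.224], [0.225, -0.001, -0.974]]
ft_force: [0.6, 0.0, 0.6]
grip_width: 0.0379
gripper_force: 40.3
position: [0.4335, -0.1312, 0.0898]
piece conf0.67  0.4347 -0.0848 head 175.5  41x32 deco []
piece conf0.59  0.4364 -0.0474 head 85.6  44x40 deco [(0.0097, 0.0007)]
GO [-0.0222 -0.0028  0.0511] [ 0.003   0.0012 -0.0001] norm 0.056 0.2 t 32.3
```

```bash
python3 -m pendant '[[0,-0.015,-0.003,0.02,0.003,0.001,0],[0,-0.019,-0.003,0.036,0.003,0.001,0],[0,-0.022,-0.003,0.049,0.003,0.001,0],[0,-0.022,-0.003,0.05,0.003,0.001,0],[0,-0.022,-0.003,0.05,0.003,0.001,0]]' |sed -n '2p;4,5p'
python3 -c "
from h import *
go(.4302,-.1412,.0348,85.5,12.9)"
```

```text
position: [0.4296, -0.1416, 0.0359]
ft_force: [0.1, -0.3, 0.6]
grip_width: 0.0377
GO [0.0002 0.0006 0.0011] [-0.0007 -0.0005 -0.0015] norm 0.001 0.1 t 32.92
```

```bash
python3 -m pendant '[[0,0,0,0.0012,0,0,0],[0,0,0,0.0012,0,0,0]]' |sed -n '2p;4,5p'
python3 -m pendant '[[0.6,0,0,0,0,0,0],[0.6,0,0,0,0,0,0],[0.6,0,0,-0.05,0,0,0],[0.6,0,0,-0.1,0,0,0],[0.6,0,0,-0.12,0,-0.18,0]]' |sed -n '2p;4,5p'
python3 -m pendant '[[0.6,0,0,0,0,-0.04,0],[0.6,0,0,0,0,-0.04,0]]' |sed -n '2,3p'
python3 - <<'E'
from h import *
im=env.get_image("wrist"); cv2.imwrite("pics/w10.png",im["image"]); pieces(im,z=.018)
go(.4355,.314,.14,60.5)
E
```

```text
position: [0.4297, -0.1416, 0.0348]
ft_force: [-0.9, 0.2, 3.9]
grip_width: 0.0375
position: [0.428, -0.1709, 0.1533]
ft_force: [-0.4, -0.5, 0.1]
grip_width: 0.0515
position: [0.4271, -0.1673, 0.1504]
tool_rot: [[0.079, 0.997, -0.002], [0.997, -0.079, 0.009], [0.008, -0.003, -1.0]]
piece conf0.81  0.4300 -0.1387 head 85.5  58x41 deco []
piece conf0.72  0.4347 -0.0895 head 84.4  41x41 deco []
piece conf0.62  0.4367 -0.0479 head 85.4  41x39 deco [(0.0112, 0.0015)]
GO [ 0.4813 -0.0305  0.0143] [-0.0051 -0.0075  0.4342] norm 0.482 24.9 t 34.2
```

```bash
python3 -m pendant '[[0.65,0.06,-0.003,0,0,0,0.1],[0.65,0.12,-0.006,0,0,0,0.2],[0.65,0.18,-0.01,0,0,0,0.3],[0.65,0.24,-0.013,0,0,0,0.4],[0.65,0.3,-0.016,0,-0.005,-0.007,0.434]]' |sed -n '2p;5p'
python3 -m pendant '[[0.65,0.05,-0.08,0,0,0,0],[0.65,0.05,-0.08,0,0,0,0],[0.65,0.05,-0.08,0,0,0,0]]' |sed -n '2p;5p'
python3 -c "
from h import *
pieces()
go(.4355,.314,.1,60.5)"
```

```text
position: [0.4355, 0.1336, 0.1524]
grip_width: 0.0555
position: [0.3895, 0.216, 0.1521]
grip_width: 0.0555
piece conf0.94  0.4261 -0.0377 head 97.4  59x23 deco [(0.0076, -0.0127)]
piece conf0.88  0.4351 0.3144 head 60.2  60x40 deco []
piece conf0.72  0.5377 0.2973 head 173.8  42x38 deco []
GO [ 0.1088 -0.0107  0.0522] [ 0.0019  0.0014 -0.0005] norm 0.121 0.1 t 35.35
```

```bash
python3 -m pendant '[[0.65,0.05,-0.006,0,0,0,0],[0.65,0.1,-0.011,0.03,0,0,0],[0.65,0.1085,-0.011,0.06,0,0,0],[0.65,0.1085,-0.011,0.06,0,0,0],[0.65,0.1085,-0.011,0.06,0,0,0]]' |sed -n '2p;5p'
python3 - <<'E'
from h import *
pieces()
go(.4352,.3142,.0325,60.2)
E
```

```text
position: [0.4351, 0.3138, 0.0936]
grip_width: 0.0553
piece conf0.94  0.5398 0.3098 head 83.4  61x42 deco []
piece conf0.86  0.4357 0.3154 head 59.2  61x40 deco []
GO [ 0.0001 -0.      0.0614] [ 0.0039 -0.0006  0.0048] norm 0.061 0.4 t 36.12
```

```bash
python3 -m pendant '[[0.65,0.001,0,0.04,0,0,0.01],[0.65,0.001,0,0.06,0,0,0.01],[0.65,0.001,0,0.061,0,0,0.01],[0.65,0.001,0,0.061,0,0,0.01]]' |sed -n '2p;4p'
python3 -m pendant '[[0,0,0,0,0,0,0],[0,0,0,0,0,0,0],[0,0,0,0,0,0,0]]' 40 |sed -n '2p;4,6p'
python3 -m pendant '[[0,0,0,-0.05,0,0,0],[0,0,0,-0.12,0,0,0],[0,0,0,-0.12,0,0,0]]' |sed -n '2,6p'
python3 -c "
from h import *
go(.4268,-.1815,.15,85.5,0)"
```

```text
position: [0.4356, 0.3155, 0.0329]
ft_force: [-0.7, -0.6, -0.3]
position: [0.4355, 0.3156, 0.0332]
ft_force: [-0.8, -0.8, 5.8]
grip_width: 0.0383
gripper_force: 39.5
position: [0.4362, 0.3164, 0.1565]
tool_rot: [[0.5, 0.866, 0.01], [0.866, -0.5, 0.002], [0.007, 0.008, -1.0]]
ft_force: [0.3, 0.0, -0.4]
grip_width: 0.0386
gripper_force: 40.6
GO [-0.4359  0.2409  0.0056] [ 0.0095 -0.0046 -0.4455] norm 0.498 25.5 t 37.38
```

```bash
python3 -m pendant '[[0,-0.053,0.029,0,0,0,-0.09],[0,-0.106,0.058,0,0,0,-0.18],[0,-0.159,0.088,0,0,0,-0.27],[0,-0.212,0.117,0,0,0,-0.36],[0,-0.265,0.146,0,0.01,-0.005,-0.446]]' |sed -n '2p;5p'
python3 -m pendant '[[0,-0.06,0,0,0,0,0],[0,-0.12,0,0,0,0,0],[0,-0.17,0,0,0,0.1,0],[0,-0.19,0,0.02,0,0.22,0],[0,-0.19,0,0.04,0,0.225,0]]' |sed -n '2p;5p'
python3 -m pendant '[[0,0,0,0,0,0,0],[0,0,0,0,0,0,0]]' |sed -n '2,6p'
python3 -c "
from h import *
go(.4268,-.1815,.0352,85.5,12.9)"
```

```text
position: [0.4279, 0.0114, 0.1522]
grip_width: 0.0381
position: [0.413, -0.179, 0.1122]
grip_width: 0.0383
position: [0.4135, -0.1761, 0.1138]
tool_rot: [[0.077, 0.997, 0.009], [0.973, -0.077, 0.218], [0.218, -0.008, -0.976]]
ft_force: [0.2, 1.3, 0.5]
grip_width: 0.038
gripper_force: 40.6
GO [-0.0214  0.0144  0.0756] [-0.0083  0.0054 -0.0009] norm 0.08 0.6 t 38.88
```

```bash
python3 -m pendant '[[0,-0.01,0.014,0.03,-0.008,0.005,0],[0,-0.016,0.014,0.055,-0.008,0.005,0],[0,-0.021,0.014,0.074,-0.008,0.005,0],[0,-0.021,0.014,0.0755,-0.008,0.005,0],[0,-0.021,0.014,0.0755,-0.008,0.005,0]]' |sed -n '2p;4,5p'
python3 -c "
from h import *
go(.4268,-.1815,.0340,85.5,12.9)"
```

```text
position: [0.4267, -0.1813, 0.0357]
ft_force: [0.0, 0.2, 0.0]
grip_width: 0.0383
GO [-0.0006  0.0001  0.0017] [ 0.0003  0.0007 -0.0008] norm 0.002 0.1 t 39.5
```

```bash
python3 -m pendant '[[0,0,0,0.0015,0,0,0],[0,0,0,0.0015,0,0,0]]' |sed -n '2p;4,5p'
python3 -m pendant '[[0.6,0,0,0,0,0,0],[0.6,0,0,0,0,0,0],[0.6,0,0,-0.05,0,0,0],[0.6,0,0,-0.1,0,0,0],[0.6,0,0,-0.12,0,-0.18,0]]' |sed -n '2p;4,5p'
python3 -m pendant '[[0.6,0,0,0,0,-0.045,0],[0.6,0,0,0,0,-0.045,0]]' |sed -n '2,3p'
python3 - <<'E'
from h import *
im=env.get_image("wrist"); cv2.imwrite("pics/w11.png",im["image"]); pieces(im,z=.018)
go(.5405,.3095,.15,83.3)
E
```

```text
position: [0.4266, -0.1813, 0.034]
ft_force: [0.3, -0.2, 3.6]
grip_width: 0.038
position: [0.4247, -0.2105, 0.1523]
ft_force: [0.3, -0.4, -0.7]
grip_width: 0.0509
position: [0.4242, -0.2071, 0.1504]
tool_rot: [[0.079, 0.997, -0.001], [0.997, -0.079, 0.001], [0.001, -0.001, -1.0]]
piece conf0.89  0.4267 -0.1783 head 84.1  60x42 deco []
piece conf0.75  0.4340 -0.0990 head 85.5  61x41 deco []
piece conf0.72  0.4358 -0.0614 head 175.5  40x14 deco []
piece conf0.70  0.4573 -0.1429 head 85.5  59x41 deco []
GO [0.5251 0.0744 0.0007] [-0.0018 -0.0017  0.0364] norm 0.53 2.1 t 40.77
```

View pics/w11.png

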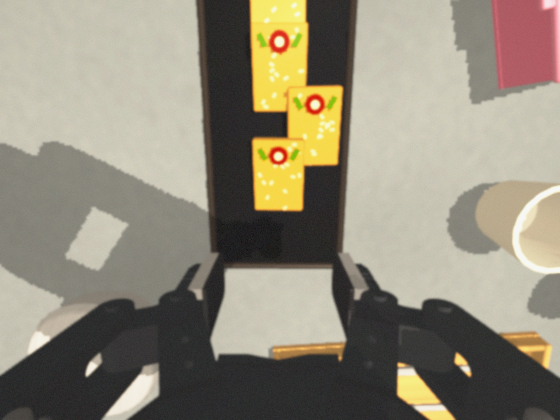

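Piece 3 was knocked about 27 mm sideways, with its disc at (315,104), while pieces 2 and 4 still lie on the line. I'll set piece 4 back, re-lay 3, then re-lay 4.

```bash
python3 -c "
from h import *
go(.4257,-.1935,.08,85.5,12.9)
go(.4257,-.1935,.0318,85.5,12.9)"
```

```text
GO [0.0144 0.0005 0.0699] [-0.0015  0.2234 -0.0022] norm 0.071 12.8 t 40.77
GO [0.0143 0.0006 0.1181] [-0.0015  0.2234 -0.0022] norm 0.119 12.8 t 40.77
```

```bash
python3 -m pendant '[[0.6,0.012,0,0.02,0,0.12,0],[0.6,0.012,0,0.06,0,0.2235,0],[0.6,0.012,0,0.07,0,0.2235,0],[0.6,0.012,0,0.07,0,0.2235,0]]' |sed -n '2p;5p'
python3 -c "
from h import *
go(.4257,-.1935,.0318,85.5,12.9)"
```

```text
position: [0.425, -0.1959, 0.0802]
grip_width: 0.0514
GO [-0.0083  0.0006  0.0478] [-0.0017  0.0019 -0.0023] norm 0.048 0.2 t 41.27
```

```bash
python3 -m pendant '[[0.6,-0.006,0,0.03,0,0,0],[0.6,-0.008,0,0.046,0,0,0],[0.6,-0.008,0,0.0475,0,0,0],[0.6,-0.008,0,0.0475,0,0,0]]' |sed -n '2p;4,5p'
python3 -m pendant '[[0,0,0,0,0,0,0],[0,0,0,0,0,0,0],[0,0,0,0,0,0,0]]' 40 |sed -n '2p;4,6p'
python3 -m pendant '[[0,0.007,0,-0.03,0,0,0],[0,0.007,0,-0.03,0,0,0],[0,0.007,0,-0.03,0,0,0]]' |sed -n '2p;4,6p'
python3 - <<'E'
from h import *
im=env.get_image("wrist"); cv2.imwrite("pics/w12.png",im["image"]); pieces(im,z=.018)
go(.423,-.226,.045,85.5,0)
E
```

```text
position: [0.4258, -0.1933, 0.0333]
ft_force: [0.3, 0.4, -0.7]
grip_width: 0.0512
position: [0.426, -0.1935, 0.0333]
ft_force: [1.1, 0.3, 7.1]
grip_width: 0.0367
gripper_force: 39.3
position: [0.4253, -0.1929, 0.063]
ft_force: [-1.0, 0.2, 0.2]
grip_width: -0.0001
gripper_force: 0.0
piece conf0.90  0.4581 -0.1428 head 85.5  60x41 deco []
piece conf0.77  0.4360 -0.0558 head 175.4  39x21 deco []
piece conf0.55  0.3494 -0.1528 head 74.2  59x39 deco []
piece conf0.55  0.4337 -0.0983 head 85.4  63x41 deco []
GO [-0.0364  0.0006  0.0097] [-0.0017 -0.2245 -0.0018] norm 0.038 12.9 t 42.67
```

View pics/w12.png

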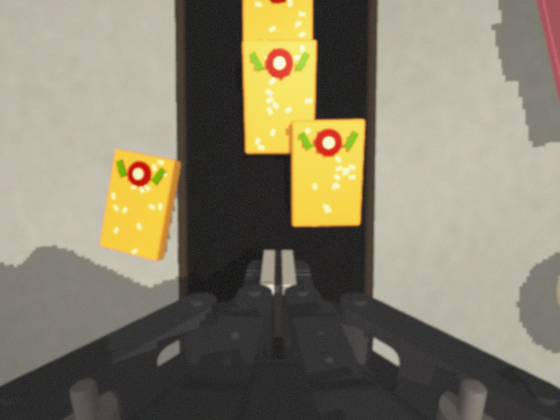

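Piece 4 slipped out when the grip slackened and lies flat on the table left of the dish at (140,205). Piece 3 is free now, so I re-lay it first.

```bash
python3 -c "
from h import *
go(.457,-.1505,.08,85.5,12.9)"
python3 -m pendant '[[0.6,0.02,0.01,-0.02,0,0,0],[0.6,0.045,0.028,-0.008,0,0,0],[0.6,0.045,0.028,-0.008,0,0,0],[0.6,0.045,0.028,-0.008,0,0,0]]' |sed -n '2p;5p'
python3 -c "
from h import *
im=env.get_image('wrist'); pieces(im,z=.018)
go(.457,-.1505,.033,85.5,12.9)"
```

```text
GO [ 0.0474  0.0284 -0.0071] [-0.0015  0.0007 -0.002 ] norm 0.056 0.1 t 42.67
position: [0.4563, -0.1534, 0.0804]
grip_width: 0.0512
piece conf0.96  0.4373 -0.0481 head 85.4  40x40 deco [(0.0108, 0.0)]
piece conf0.94  0.4328 -0.0985 head 85.5  61x42 deco []
piece conf0.73  0.4571 -0.1432 head 85.7  58x40 deco []
piece conf0.64  0.3505 -0.1502 head 75.3  58x39 deco []
GO [-0.0073  0.0005  0.0472] [-0.0007  0.0012 -0.0027] norm 0.048 0.2 t 43.33
```

```bash
python3 -m pendant '[[0.6,-0.005,0.001,0.03,0,0,0],[0.6,-0.0073,0.001,0.046,0,0,0],[0.6,-0.0073,0.001,0.0475,0,0,0],[0.6,-0.0073,0.001,0.0475,0,0,0]]' |sed -n '2p;4,5p'
python3 -m pendant '[[0,0,0,0,0,0,0],[0,0,0,0,0,0,0],[0,0,0,0,0,0,0]]' 40 |sed -n '2p;4,6p'
python3 -m pendant '[[0,0.006,0,-0.025,0,0,0],[0,0.006,0,-0.025,0,0,0],[0,0.006,0,-0.025,0,0,0]]' |sed -n '2p;4,6p'
python3 -c "
from h import *
go(.4293,-.1466,.05,85.5,12.9)"
```

```text
position: [0.458, -0.1503, 0.0333]
ft_force: [-0.1, -0.6, 0.8]
grip_width: 0.0509
position: [0.4582, -0.1503, 0.0337]
ft_force: [-2.3, -0.6, 5.2]
grip_width: 0.0377
gripper_force: 39.6
position: [0.4578, -0.1494, 0.0582]
ft_force: [-0.9, -0.3, -0.8]
grip_width: 0.0376
gripper_force: 40.1
GO [-0.0013 -0.0286  0.0082] [-0.0008  0.0012 -0.0018] norm 0.03 0.1 t 44.58
```

```bash
python3 -m pendant '[[0,-0.001,-0.0286,0,0,0,0],[0,-0.001,-0.0286,0.006,0,0,0],[0,-0.001,-0.0286,0.006,0,0,0],[0,-0.001,-0.0286,0.006,0,0,0]]' |sed -n '2p;4,5p'
python3 -c "
from h import *
go(.4293,-.1464,.034,85.5,12.9)"
```

```text
position: [0.43, -0.147, 0.0523]
ft_force: [0.2, -0.1, 1.0]
grip_width: 0.0378
GO [-0.0035 -0.0007  0.018 ] [-0.0005  0.0013 -0.0015] norm 0.018 0.1 t 45.08
```

```bash
python3 -m pendant '[[0,-0.002,-0.0007,0.01,0,0,0],[0,-0.0035,-0.0007,0.017,0,0,0],[0,-0.0035,-0.0007,0.0185,0,0,0],[0,-0.0035,-0.0007,0.0185,0,0,0]]' |sed -n '2p;4,5p'
python3 -m pendant '[[0.6,0,0,0,0,0,0],[0.6,0,0,0,0,0,0],[0.6,0,0,-0.05,0,0,0],[0.6,0,0,-0.1,0,0,0],[0.6,0,0,-0.12,0,-0.18,0]]' |sed -n '2p;4,5p'
python3 -m pendant '[[0.6,0,0,0,0,-0.045,0],[0.6,0,0,0,0,-0.045,0]]' |sed -n '2,3p'
python3 - <<'E'
from h import *
im=env.get_image("wrist"); pieces(im,z=.018); print("table"); pieces(im,z=.009)
E
```

```text
position: [0.4288, -0.1464, 0.0339]
ft_force: [-3.4, -1.4, 9.0]
grip_width: 0.0376
position: [0.4274, -0.1753, 0.1526]
ft_force: [-0.0, 0.6, -0.5]
grip_width: 0.0512
position: [0.4267, -0.172, 0.1507]
tool_rot: [[0.079, 0.997, -0.001], [0.997, -0.079, -0.001], [-0.001, -0.001, -1.0]]
piece conf0.77  0.4298 -0.1393 head 85.5  60x41 deco []
piece conf0.76  0.4347 -0.0889 head 175.5  42x41 deco []
piece conf0.68  0.4367 -0.0479 head 85.5  42x39 deco [(0.0092, -0.0004)]
piece conf0.64  0.3479 -0.1507 head 74.1  61x40 deco []
table
piece conf0.77  0.4297 -0.1405 head 85.5  62x43 deco []
piece conf0.76  0.4347 -0.0883 head 175.5  44x43 deco []
piece conf0.68  0.4369 -0.0459 head 85.5  43x41 deco [(0.0095, -0.0004)]
piece conf0.64  0.3449 -0.1523 head 74.1  63x41 deco []
```

Piece 3 is back in line at (.430,-.139). Piece 4 touches the dish rim, so I'll first grip it lengthwise and set it down on clear table.

```bash
python3 -c "
from h import *
go(.3455,-.152,.13,-16)"
```

```text
GO [ 0.0144 -0.0826  0.0204] [-0.0011  0.0016  1.7693] norm 0.086 101.4 t 46.7
```

```bash
python3 -m pendant '[[0.8,0.004,-0.02,0,0,0,0.18],[0.8,0.008,-0.04,0,0,0,0.36],[0.8,0.012,-0.06,0,0,0,0.54],[0.8,0.0144,-0.0826,0,0,0,0.72],[0.8,0.0144,-0.0826,0,0,0,0.9]]' |sed -n '2p;5p'
python3 -m pendant '[[0.8,0,0,0,0,0,0.18],[0.8,0,0,0,0,0,0.36],[0.8,0,0,0,0,0,0.54],[0.8,0,0,0,0,0,0.72],[0.8,0,0,0,0,0,0.87]]' |sed -n '2p;5p'
python3 -m pendant '[[0.8,0,0,0.02,0,0,0],[0.8,0,0,0.02,0,0,0]]' |sed -n '2p;5p'
python3 - <<'E'
from h import *
im=env.get_image("wrist"); cv2.imwrite("pics/w13.png",im["image"]); pieces(im,z=.009)
go(.3455,-.152,.06,-16)
E
```

```text
position: [0.3444, -0.1515, 0.1506]
grip_width: 0.0685
position: [0.3456, -0.152, 0.1506]
grip_width: 0.0682
position: [0.3451, -0.1516, 0.13]
grip_width: 0.0683
piece conf0.93  0.4378 -0.0433 head 85.2  44x42 deco [(0.0093, -0.0026)]
piece conf0.76  0.4362 -0.0850 head 85.2  44x43 deco []
piece conf0.69  0.3462 -0.1518 head 73.0  61x41 deco []
piece conf0.58  0.4311 -0.1380 head 85.6  63x44 deco []
GO [-0.0002 -0.0001  0.0712] [ 0.0014  0.0004 -0.0001] norm 0.071 0.1 t 48.35
```

View pics/w13.png

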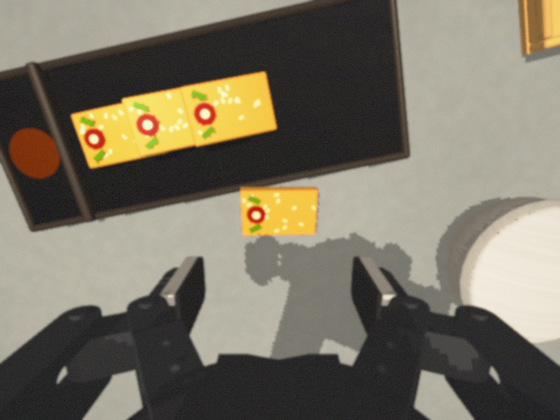

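Three pieces form a straight shingle in the dish. Piece 4 lies flat on the table at (279,211), clear for a lengthwise grip.

```bash
python3 -m pendant '[[0.8,0.001,0,0.05,0,0,0.017],[0.8,0.001,0,0.09,0,0,0.017],[0.8,0.001,0,0.108,0,0,0.017],[0.8,0.001,0,0.108,0,0,0.017]]' |sed -n '2p;4,5p'
python3 -m pendant '[[0.8,0,0,0.004,0,0,0],[0.8,0,0,0.007,0,0,0],[0.8,0,0,0.007,0,0,0]]' |sed -n '2p;4,5p'
python3 -m pendant '[[0,0,0,0,0,0,0],[0,0,0,0,0,0,0],[0,0,0,0,0,0,0]]' 40 |sed -n '2p;4,6p'
```

```text
position: [0.3463, -0.1522, 0.0224]
ft_force: [-0.2, 0.7, 0.8]
grip_width: 0.0682
position: [0.3465, -0.1523, 0.016]
ft_force: [-0.5, -0.3, -0.8]
grip_width: 0.0682
position: [0.3465, -0.1522, 0.0163]
ft_force: [-0.2, 2.2, 8.0]
grip_width: 0.0587
gripper_force: 41.0
```

```bash
python3 -c "
from h import *
go(.325,-.06,.06,-4.5)"
python3 -m pendant '[[0,0,0,-0.04,0,0,0],[0,-0.02,-0.04,-0.045,0,0,-0.1],[0,-0.047,-0.082,-0.045,0,0,-0.21],[0,-0.047,-0.082,-0.045,0,0,-0.21],[0,-0.047,-0.082,-0.045,0,0,-0.21]]' |sed -n '2p;4,6p'
python3 -c "
from h import *
go(.325,-.06,.0168,-4.5)"
```

```text
GO [-0.0475 -0.0818 -0.0438] [ 0.0016  0.     -0.2177] norm 0.104 12.5 t 49.6
position: [0.326, -0.0604, 0.0609]
ft_force: [-0.9, -0.9, -0.5]
grip_width: 0.059
gripper_force: 44.6
GO [-0.0011 -0.0004  0.0441] [ 0.0019 -0.0003 -0.0079] norm 0.044 0.5 t 50.23
```

```bash
python3 -m pendant '[[0,0,0,0.035,0,0,0],[0,0,0,0.0445,0,0,0],[0,0,0,0.0445,0,0,0]]' |sed -n '2p;4,5p'
python3 -m pendant '[[0.8,0,0,0,0,0,0],[0.8,0,0,0,0,0,0],[0.8,0,0,-0.05,0,0,0],[0.8,0,0,-0.11,0,0,0],[0.8,0,0,-0.13,0,0,0]]' |sed -n '2p;4,5p'
python3 -m pendant '[[0.6,0,0,0,0,0,-0.18],[0.6,0,0,0,0,0,-0.36],[0.6,0,0,0,0,0,-0.54],[0.6,0,0,0,0,0,-0.72],[0.6,0,0,0,0,0,-0.9]]' |sed -n '2p'
python3 -m pendant '[[0.6,0,0,0,0,0,-0.18],[0.6,0,0,0,0,0,-0.36],[0.6,0,0,0,0,0,-0.54],[0.6,0,0,0,0,0,-0.67],[0.6,0,0,0,0,0,-0.67]]' |sed -n '2p'
python3 - <<'E'
from h import *
im=env.get_image("wrist"); pieces(im,z=.009)
go(.325,-.06,.08,85.5)
E
```

```text
position: [0.326, -0.0611, 0.0156]
ft_force: [0.6, 0.8, 1.4]
grip_width: 0.0586
position: [0.3263, -0.0604, 0.1491]
ft_force: [-0.5, -0.6, -0.8]
grip_width: 0.0682
position: [0.3255, -0.06, 0.1463]
position: [0.3255, -0.06, 0.1463]
piece conf0.98  0.3262 -0.0593 head 85.0  60x40 deco []
piece conf0.95  0.4338 -0.1392 head 80.8  52x44 deco []
piece conf0.84  0.4378 -0.1003 head 81.9  57x46 deco []
piece conf0.60  0.4372 -0.0551 head 86.7  61x44 deco [(0.0187, -0.0008)]
GO [-0.     -0.0005  0.0662] [-0.0008  0.0012 -0.011 ] norm 0.066 0.6 t 52.62
```

```bash
python3 -m pendant '[[0.6,0.001,0.001,0.05,0,0,0],[0.6,0.001,0.001,0.1,0,0,0],[0.6,0.001,0.001,0.122,0,0,0],[0.6,0.001,0.001,0.1255,0,0,0],[0.6,0.001,0.001,0.1255,0,0,0]]' |sed -n '2p;4,5p'
python3 -m pendant '[[0,0,0,0,0,0,0],[0,0,0,0,0,0,0],[0,0,0,0,0,0,0]]' 40 |sed -n '2p;4,6p'
python3 -m pendant '[[0,0,0,-0.05,0,0,0],[0,0,0,-0.09,0,0,0],[0,0,0,-0.09,0,0,0]]' |sed -n '2p;4,6p'
python3 -c "
from h import *
go(.4268,-.185,.11,85.5,12.9)"
```

```text
position: [0.3268, -0.0593, 0.0211]
ft_force: [0.1, -0.3, 0.5]
grip_width: 0.0513
position: [0.3269, -0.0594, 0.0218]
ft_force: [-1.4, 0.1, 8.5]
grip_width: 0.0383
gripper_force: 39.2
position: [0.3277, -0.0596, 0.1134]
ft_force: [-0.3, -0.3, -0.9]
grip_width: 0.0382
gripper_force: 40.4
GO [-0.1163  0.1096  0.0046] [ 0.0071  0.2298 -0.0078] norm 0.16 13.2 t 54.0
```

```bash
python3 -m pendant '[[0,-0.04,0.037,-0.01,0,0.08,0],[0,-0.08,0.075,-0.01,0,0.16,0],[0,-0.116,0.11,0.004,0.007,0.23,-0.008],[0,-0.116,0.11,0.004,0.007,0.23,-0.008],[0,-0.116,0.11,0.004,0.007,0.23,-0.008]]' |sed -n '2p;4,6p'
python3 -c "
from h import *
go(.4267,-.1818,.0352,85.5,12.9)"
```

```text
position: [0.4254, -0.1835, 0.1062]
ft_force: [-0.2, 0.4, -0.3]
grip_width: 0.0382
gripper_force: 40.4
GO [-0.0144  0.0018  0.0695] [-0.0083 -0.0047 -0.0021] norm 0.071 0.6 t 54.62
```

```bash
python3 -m pendant '[[0,-0.006,0.0015,0.03,-0.008,-0.004,0],[0,-0.011,0.0015,0.055,-0.008,-0.004,0],[0,-0.0145,0.0015,0.068,-0.008,-0.004,0],[0,-0.0145,0.0015,0.07,-0.008,-0.004,0],[0,-0.0145,0.0015,0.07,-0.008,-0.004,0]]' |sed -n '2p;4,5p'
python3 -c "
from h import *
go(.4267,-.1818,.0345,85.5,12.9)"
```

```text
position: [0.4274, -0.1824, 0.0359]
ft_force: [-0.2, -0.6, -0.6]
grip_width: 0.0381
GO [ 0.0003 -0.0007  0.0015] [ 0.0019  0.001  -0.0009] norm 0.002 0.1 t 55.25
```

```bash
python3 -m pendant '[[0,0,-0.0005,0.0015,0,0,0],[0,0,-0.0005,0.0015,0,0,0]]' |sed -n '2p;4,5p'
python3 -m pendant '[[0.6,0,0,0,0,0,0],[0.6,0,0,0,0,0,0],[0.6,0,0,-0.05,0,0,0],[0.6,0,0,-0.1,0,0,0],[0.6,0,0,-0.12,0,-0.18,0]]' |sed -n '2p;4,5p'
python3 -m pendant '[[0.6,0,0,0,0,-0.045,0],[0.6,0,0,0,0,-0.045,0]]' |sed -n '2,3p'
python3 - <<'E'
from h import *
im=env.get_image("wrist"); pieces(im,z=.018)
im=env.get_image("scene"); pieces(im,z=.018,cam="scene"); print([np.round(r,3) for r in rects("scene","stick_a",.011,3,im)])
go(.5405,.3095,.15,83.3)
E
```

```text
position: [0.427, -0.1823, 0.0343]
ft_force: [-0.4, -0.7, 3.7]
grip_width: 0.0379
position: [0.4249, -0.2114, 0.1528]
ft_force: [-0.6, 0.2, -0.3]
grip_width: 0.0515
position: [0.4244, -0.2081, 0.1509]
tool_rot: [[0.079, 0.997, 0.001], [0.997, -0.079, 0.0], [0.0, 0.001, -1.0]]
piece conf0.95  0.4304 -0.1301 head 85.5  41x41 deco []
piece conf0.85  0.4356 -0.0616 head 175.5  39x13 deco []
piece conf0.81  0.4342 -0.0895 head 85.5  42x41 deco []
piece conf0.79  0.4278 -0.1793 head 85.5  57x41 deco []
piece conf0.73  0.5422 0.3107 head 82.3  61x41 deco []
piece conf0.58  0.4406 -0.0424 head 86.1  49x44 deco [(0.01, 0.0065)]
piece conf0.56  0.4294 -0.1758 head 90.4  56x43 deco []
[array([ 0.66 ,  0.608, -0.433,  4.07 , 29.757, 11.679])]
GO [0.5262 0.0739 0.0008] [ 0.0003 -0.0006  0.0362] norm 0.531 2.1 t 56.73
```

```bash
python3 -m pendant '[[0.65,0.06,0.008,0,0,0,0.036],[0.65,0.12,0.016,0,0,0,0.036],[0.65,0.18,0.025,0,0,0,0.036],[0.65,0.24,0.034,0,0,0,0.036],[0.65,0.3,0.042,0,0,0,0.036]]' |sed -n '2p'
python3 -m pendant '[[0.65,0.06,0.01,0,0,0,0],[0.65,0.12,0.02,0,0,0,0],[0.65,0.15,0.024,0,0,0,0],[0.65,0.15,0.024,0,0,0,0],[0.65,0.15,0.024,0,0,0,0]]' |sed -n '2p'
python3 - <<'E'
from h import *
pieces()
im=env.get_image("wrist"); print([np.round(r,3) for r in rects("wrist","tiffin",.2,1,im)])
im=env.get_image("side"); print([np.round(r,3) for r in rects("side","tiffin",.2,1,im)])
go(.5408,.3095,.1,83)
E
```

```text
position: [0.4907, 0.0887, 0.1507]
position: [0.5314, 0.2323, 0.1505]
piece conf0.89  0.5407 0.3089 head 83.3  59x40 deco []
[]
[array([  0.82 ,   0.48 ,   0.524, -22.455, 232.714, 117.2  ])]
GO [0.0774 0.0001 0.0509] [0.0009 0.0001 0.0052] norm 0.093 0.3 t 58.33
```

```bash
python3 -m pendant '[[0.65,0.05,0,0.02,0,0,0],[0.65,0.077,0,0.05,0,0,0],[0.65,0.077,0,0.056,0,0,0],[0.65,0.077,0,0.056,0,0,0]]' |sed -n '2p;4p'
python3 -c "
from h import *
pieces()
go(.5407,.3092,.0328,83.3)"
```

```text
position: [0.5406, 0.3089, 0.0949]
ft_force: [-0.4, -1.2, -0.2]
piece conf0.84  0.5408 0.3100 head 83.4  60x40 deco []
GO [ 0.0003 -0.0007  0.0632] [ 0.0025 -0.0006 -0.0004] norm 0.063 0.1 t 58.98
```

```bash
python3 -m pendant '[[0.65,0.001,0,0.04,0,0,0],[0.65,0.001,0,0.06,0,0,0],[0.65,0.001,0,0.0625,0,0,0],[0.65,0.001,0,0.0625,0,0,0]]' |sed -n '2p;4p'
python3 -m pendant '[[0,0,0,0,0,0,0],[0,0,0,0,0,0,0],[0,0,0,0,0,0,0]]' 40 |sed -n '2p;4,6p'
python3 -m pendant '[[0,0,0,-0.05,0,0,0],[0,0,0,-0.12,0,0,0],[0,0,0,-0.12,0,0,0]]' |sed -n '2p;4,6p'
python3 -c "
from h import *
go(.424,-.222,.15,85.5,0)"
```

```text
position: [0.5414, 0.3104, 0.0335]
ft_force: [-0.4, 0.2, -0.1]
position: [0.5414, 0.3107, 0.0339]
ft_force: [-0.1, -0.8, 4.7]
grip_width: 0.038
gripper_force: 39.5
position: [0.5423, 0.3112, 0.1579]
ft_force: [0.0, -0.1, -0.4]
grip_width: 0.038
gripper_force: 40.2
GO [-0.5434 -0.0558  0.005 ] [ 0.01   -0.0041 -0.0375] norm 0.546 2.2 t 60.23
```

```bash
python3 -m pendant '[[0,-0.06,-0.006,0,0,0,-0.037],[0,-0.12,-0.012,0,0,0,-0.037],[0,-0.18,-0.018,0,0,0,-0.037],[0,-0.24,-0.025,0,0,0,-0.037],[0,-0.3,-0.031,0,0.01,-0.004,-0.037]]' |sed -n '2p'
python3 -m pendant '[[0,-0.06,-0.006,0,0,0,0],[0,-0.12,-0.012,0,0,0,0],[0,-0.18,-0.018,0,0,0.08,0],[0,-0.215,-0.012,0.01,0,0.16,0],[0,-0.235,-0.006,0.035,0,0.225,0]]' |sed -n '2p;5p'
python3 -m pendant '[[0,0,0,0,0,0,0],[0,0,0,0,0,0,0]]' |sed -n '2p;4,6p'
python3 -c "
from h import *
go(.4239,-.2222,.0352,85.5,12.9)"
```

```text
position: [0.474, 0.0145, 0.1522]
position: [0.4502, -0.2201, 0.1184]
grip_width: 0.0378
position: [0.45, -0.2171, 0.1185]
ft_force: [-0.0, 0.5, 0.5]
grip_width: 0.0376
gripper_force: 40.2
GO [-0.0253 -0.0249  0.0799] [-0.0093  0.0044 -0.0024] norm 0.087 0.6 t 61.73
```

```bash
python3 -m pendant '[[0,-0.01,-0.025,0.02,-0.009,0.004,0],[0,-0.018,-0.025,0.05,-0.009,0.004,0],[0,-0.0225,-0.025,0.07,-0.009,0.004,0],[0,-0.025,-0.025,0.08,-0.009,0.004,0],[0,-0.025,-0.025,0.08,-0.009,0.004,0]]' |sed -n '2p;4,5p'
python3 -c "
from h import *
go(.4239,-.2222,.0345,85.5,12.9)"
```

```text
position: [0.4243, -0.222, 0.0354]
ft_force: [0.1, 0.5, -0.2]
grip_width: 0.0381
GO [-0.0005 -0.0003  0.0008] [ 0.0002  0.0006 -0.0015] norm 0.001 0.1 t 62.35
```

```bash
python3 -m pendant '[[0,0,0,0.001,0,0,0],[0,0,0,0.001,0,0,0]]' |sed -n '2p;4,5p'
python3 -m pendant '[[0.6,0,0,0,0,0,0],[0.6,0,0,0,0,0,0],[0.6,0,0,-0.05,0,0,0],[0.6,0,0,-0.1,0,0,0],[0.6,-0.02,0,-0.14,0,-0.18,0]]' |sed -n '2p;4,5p'
python3 -m pendant '[[0.6,0,0,-0.04,0,-0.045,0],[0.6,0,0,-0.06,0,-0.045,0],[0.6,0,0,-0.06,0,-0.045,0]]' |sed -n '2,3p'
python3 - <<'E'
from h import *
im=env.get_image("wrist"); pieces(im,z=.018); print([np.round(r,3) for r in rects("wrist","stick_a",.011,3,im)])
for c in("scene","side"):
    im=env.get_image(c); print(c); pieces(im,z=.018,cam=c); print([np.round(r,3) for r in rects(c,"stick_a",.011,3,im)])
    r=env.tip_of(c,"lid_edge"); print([onz(im,q["centre"],.057) for q in r[:1]])
E
```

```text
position: [0.4243, -0.2223, 0.0345]
ft_force: [0.6, 0.3, 1.8]
grip_width: 0.0379
position: [0.4197, -0.2746, 0.1677]
ft_force: [-0.0, -1.0, -1.0]
grip_width: 0.0511
position: [0.42, -0.2758, 0.2269]
tool_rot: [[0.081, 0.997, 0.001], [0.997, -0.081, -0.002], [-0.002, 0.002, -1.0]]
piece conf0.78  0.4243 -0.2199 head 84.5  60x40 deco []
piece conf0.69  0.4303 -0.1291 head 85.4  41x41 deco []
piece conf0.69  0.4330 -0.1031 head 175.4  39x10 deco []
[array([ 0.87 ,  0.457, -0.43 , -4.66 , 43.968,  9.643]), array([  0.76 ,   0.58 ,  -0.387,  -2.076, 116.835,   9.227])]
scene
piece conf0.63  0.4419 -0.0437 head 86.2  48x37 deco [(0.0035, 0.0136)]
piece conf0.62  0.4306 -0.1707 head 102.1  39x38 deco []
piece conf0.49  0.4351 -0.0911 head 86.9  47x45 deco []
[]
[array([ 0.5902, -0.0693,  0.057 ])]
side
piece conf0.77  0.4323 -0.0473 head 84.1  54x42 deco []
piece conf0.54  0.4367 -0.1689 head 123.8  41x28 deco []
piece conf0.43  0.4311 -0.1326 head 175.4  48x42 deco []
[]
[array([ 0.5971, -0.0722,  0.057 ])]
```

```bash
python3 -m pendant '[[0.6,0.03,0,-0.05,0,0,0],[0.6,0.05,0,-0.06,0,0,0],[0.6,0.05,0,-0.06,0,0,0],[0.6,0.05,0,-0.06,0,0,0]]' |sed -n '2p'
python3 - <<'E'
from h import *
for k in range(2):
    im=env.get_image("wrist"); pieces(im,z=.018); print([np.round(onz(im,r["centre"],.02)[:2],4) for r in env.tip_of("wrist","brittle_a_deco")])
print([np.round(r,3) for r in rects("wrist","stick_a",.011,3,im)])
# red discs by colour
h=cv2.cvtColor(im["image"],cv2.COLOR_BGR2HSV); m=(((h[...,0]<8)|(h[...,0]>172))&(h[...,1]>170)&(h[...,2]>90)).astype(np.uint8)
n,l,s,c=cv2.connectedComponentsWithStats(m)
for i in range(1,n):
    if s[i,4]>12: print("red",s[i,4],c[i].round(),onz(im,c[i],.022)[:2])
print(env.observe()["time_s"])
E
```

```text
position: [0.4236, -0.2259, 0.2849]
piece conf0.89  0.4341 -0.0884 head 86.2  40x40 deco []
piece conf0.81  0.4353 -0.0477 head 175.3  40x39 deco [(-0.0019, -0.011)]
piece conf0.81  0.4276 -0.1706 head 175.4  42x41 deco []
piece conf0.80  0.4297 -0.1294 head 85.4  40x39 deco []
piece conf0.66  0.4242 -0.2196 head 85.4  57x40 deco []
[array([ 0.4381, -0.0375])]
piece conf0.89  0.4301 -0.1292 head 86.1  41x41 deco []
piece conf0.85  0.4244 -0.2199 head 85.4  57x40 deco []
piece conf0.67  0.4363 -0.0480 head 175.3  40x39 deco [(-0.0012, -0.0112)]
piece conf0.67  0.4344 -0.0888 head 85.3  43x42 deco []
piece conf0.59  0.6537 -0.0767 head 7.2  127x89 deco []
[array([ 0.4384, -0.0375])]
[array([ 0.77 ,  0.595, -0.387, -0.515, 84.241,  8.768]), array([ 0.76 ,  0.465, -0.43 , -4.578, 57.186,  9.796])]
red 59 [277.  10.] [ 0.4378 -0.0396]
red 58 [278.  53.] [ 0.4352 -0.0818]
red 49 [277.  93.] [ 0.4306 -0.123 ]
red 37 [278. 129.] [ 0.429  -0.1634]
red 24 [278. 162.] [ 0.4255 -0.2022]
65.25
```

```bash
python3 -c "
from rig import env
print(env.close_job())"
```

```text
the job is handed in; nothing more can be done
None
```

I handed the job in at about 65 s: both chopsticks are in the tray, the pink box is shut, and all five pieces lie in one straight shingled row about 40 mm apart. One piece was knocked aside and another dropped, but I put both back in the row. The last images showed everything in place, though the hand-in returned no verdict.

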